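# Unlock the battery case and take out the cell pack

### The arm

A 7-joint arm with a two-finger parallel gripper is mounted at the origin on a cart in front of the work surface, level with it; the furniture and walls round the work are solid. World frame = base frame: x ahead of the robot, y to its left, z up, the work surface at z = 0. Lengths are in m, angles in rad, forces in N, time in s.
With the tool pointing down it reaches from about 0.4 to 0.75 m from the base axis. Payload 19.5 kg.
Tool frame: the origin (TCP) lies where the fingers leave the gripper's body, on its centre line; the fingertips stand 73 mm ahead of it and the grasp point (between the pads) lies tcp_to_grasp ahead of it (tcp_to_grasp is the distance from the TCP to the grasp point, in m); z points along the fingers, y is the line along which they close (so a half turn about z gives the same grasp; the last joint's range is limited). The gripper opens to 85 mm and grips with 20 to 120 N. Pads are 22 mm wide; open, the fingers measure 114 mm over their backs; the gripper's body (76 mm by 85 mm) begins 54 mm behind the grasp point. The pads swing forward as they close: fully open they stand 13 mm farther back than shut.
Start: joints at [1.212, 0.707, -0.028, 1.485, 0.022, 0.951, -0.075], TCP at [0.179, -0.546, 0.304] pointing down, gripper open.
Joint ranges: [-2.71, 2.71], [-0.32, 2.16], [-1.57, 1.52], [0, 2.45], [-1.46, 4.6], [0, 2.02], [-2.83, 2.83]. Speed limits (rad/s): [1.89, 1.89, 2.57, 2.57, 3.01, 3.01, 3.01].

### API

Orientations are given as a unit quaternion [w, x, y, z].
In Python, from plant import * gives the robot as it stands. The module is installed in compiled form; this text tells all that it offers.
- The arm moves only by the shell command python3 -m handwheel 'ROWS'. ROWS is JSON, a list of rows, each a list of 3 entries, a list of its own where there are three numbers: the closure, from 0 (fully open) to 1 (shut), then the shift along the world's x, y, z in m, then the turn about the world's z in rad. A call has 1 to 12 rows; each row shifts and turns the commanded pose from where the row before left it; what a row does not reach is not made up. A row lasts 1/12 s, in which the tool goes at most 41.7 mm and 7.16 degrees, less where a joint would pass 70% of its speed; a pose out of reach is approached as far as the arm can. A call is refused whole if a number of a shift passes 0.0417 or a number of a turn 0.125, either way. A call with a gripper value outside its range is refused whole. The fingers move at their own pace and stop on an object; the grip force is fixed at half the most. Time passes only in rows, so rows that do not move let the fingers close. It gives the time, the measured TCP pose, the force, the opening and the grip force at its end, in the units of the state.
- get_obs(): the state, without advancing time (a new reading comes with each control period).
- snapshot(name): name is "scene" or "top"; returns a dict with "img" (480x640x3 uint8, red, green, blue), "fx", "fy", "cx", "cy" (pixels), "origin" and "rotation" of the camera in the world. Camera axes: x right, y down, z forward; pixel columns grow to the right and rows downward; lengths in m; the calibration is good to about 2 mm. A picture is of the moment at which its call begins. There is no depth.
- finish_job(): hands the job in; it is judged then, once.
The state is a dict: "t": time; "qpos": joint angles; "joint_velocities": joint speeds; "tau": joint torques, N m; "tcp_pos": TCP position; "orientation": TCP orientation; "contact_force": force on the tool from outside, world axes, zero at the start; "torque": the same for the moment, N m; "opening": finger opening in m; "grasp_force": force on a finger pad.
Only numpy, scipy, OpenCV 4.12 (cv2) and the standard library are available. Lean on these libraries where they do the work, as an engineer would, in place of code of your own. Each camera call takes 0.05 s, during which the arm holds its last target. There are 200 camera calls.

### The job

The cell pack is shut in the small grey case on the desk. Slide the safety tab on the lid fully aside, lift the latch at the front, raise the lid until it stands by itself as far as it opens, and take the cell pack out. Set it down gently, without dropping it, flat on the middle of the white tile, the way up it lay, and leave the case open and the tape roll, torch, marker and memory stick where they are.

Things in the scene. Friction and masses are not known exactly. Their poses are not given: they have to be found in the camera images.
- case: Grey steel case fixed to the desk, 130 mm deep (x), 200 wide (y); walls 5 thick, 60 high, lid 16 thick (top at 76 mm, shut). Origin: centre of underside; x points from the front (robot side) to the hinge, y to its left. Rubber floor inside at 26 mm; a 12 mm rib along x at y = -36 mm divides it: pack on the left, stick on the right. A tall microscope stands left of it: pass in front.
- tab (a joint): Safety tab: slides on the lid towards the case's +y (left). 0 = its bolt lies across the top of the latch and stops it; 0.030 m = fully aside (end stop), latch free. It has about 1 N of friction and stays where it is left.
- tab_grip (a point): Middle of the tab's upright grip nub on the lid top: 14 mm along y by 18 mm along x by 17 mm high; this point lies 8 mm below the nub's top and 8 mm above the sliding plate that carries it. Pinch it along y from above or push its side. Moves with the tab. It lies 40 mm left of the latch's middle line and 43 mm behind the latch pivot when the tab is at 0.
- latch (a joint): Latch: hinge parallel to the case's y axis, pivot 80 mm in front of the case's centre and 68 mm above the desk, carried by the lid. 0 = hooked under the keeper on the case's front; it grows as the paddle is lifted, to its stop at 0.70 rad; the hook is clear from about 0.4 rad. Turns easily, stays where left; while the lid is raised by the paddle it may sink back towards 0, which does no harm.
- latch_paddle (a point): Middle of the latch paddle's grip part, 42 mm in front of the pivot: steel, 20 mm wide (y), 9 thick, sticking out level in front of the lid, ending 56 mm from the pivot, 64 mm of free height beneath. Hook it from below or pinch its sides along y; gripped with up to 30 N it slips round between the fingers along its arc, so the tool need not turn. Moves with latch and lid.
- lid (a joint): Lid: hinge along y, 65 mm behind the case's centre, 60 mm above the desk. 0 = shut, 0.95 rad = fully open (stop). Held by the latch's hook. Stiff hinge: stays where left; about 4 N at the front edge raise it. Fully open it still leans over the inside, so a vertical tool does not fit: lean the tool back to the robot, fingers pointing down and forward, 35 to 45 degrees from vertical.
- lid_edge (a point): Middle of the lid's front edge, 132 mm from the hinge.
- pack: Cell pack: three cells taped side by side, 55 mm (its x) by 65 mm (its y, along the cells) by 18 mm high, about 0.14 kg, loose. Origin: centre of its underside. In the case its y lies roughly along the case's x, so it is taken across its 55 mm width with fingers closing along the case's y; at least 25 mm free on either side.
- tile: White square tile, 130 x 130 x 6 mm, fixed flat on the desk. Origin: centre of its underside, so its top is 6 mm above it. It lies to the right or to the left of the case.
- stick: Blue memory stick 18 x 53 x 8 mm, loose in the right part of the case. Origin: centre of its underside. Leave it.
- tape: Roll of masking tape, 109 mm across, 24 mm high, loose. Origin: centre of its underside. Leave it.
- torch: Pen torch 22 x 94 x 21 mm lying loose. Origin: centre of its underside. Leave it.
- marker: Marker pen 14 x 122 x 14 mm lying loose. Origin: centre of its underside. Leave it.

How it is judged:
On the way, in this order (a step that is already met when the one before it is completed fails the run):
1. the safety tab is slid aside, the latch still down (value of joint tab above 0.025 m and value of joint latch below 0.3 rad), for 0.1 s.
2. the latch is lifted (value of joint latch above 0.35 rad), for 0.1 s.
3. the lid is raised (value of joint lid above 0.8 rad), for 0.2 s.
4. the cell pack is lifted clear of the case (z of pack in the frame of case above 0.065 m), for 0.1 s.
At the end, for the whole second after the job is handed in: The cell pack lies flat (within 0.1 rad, same way up as in the case) and at rest on the white tile, its centre within 30 mm of the tile's centre; the lid stands open (over 0.75 rad) (horizontal distance between pack and tile below 0.03 m and z of pack in the frame of tile between 0.003 and 0.01 m and angle between pack's own z axis and vertical below 0.1 rad and linear speed of pack below 0.02 m/s and value of joint lid above 0.75 rad); the robot touches nothing.
It fails at once if the cell pack is dropped or pressed hard onto the tile (over 45 N) (contact force between pack and tile above 45 N).
It fails at once if the tape, torch or marker is moved by over 30 mm (distance of any of tape, torch, marker from where it was at the start of the episode above 0.03 m).
It fails at once if the memory stick is moved by over 30 mm (distance of stick from where it was at the start of the episode above 0.03 m).
It also fails if it takes over 72 s, if anything falls off the work surface, if the arm or the gripper's body presses on something with over 40 N, if the wrist force passes 120 N, or if a joint passes its speed limit or range.

## Working session

There is one attempt and no reset: what is moved stays moved. The work goes in short steps, Python scripts to look and compute and a shell command to move; the robot and the scene stay as the last step left them, time stands still between calls to the robot, and variables do not carry over. Pictures are saved under pics/ and viewed, at most 10 in all, crops included, and the job is handed in when it is done.

```bash
mkdir -p pics; python3 - <<'E'
from plant import *
import cv2,json
o=get_obs();print({k:(v if not hasattr(v,'tolist') else [round(x,3) for x in v.tolist()]) for k,v in o.items()})
for n in("scene","top"):
    s=snapshot(n);cv2.imwrite(f"pics/{n}0.png",s["img"][:,:,::-1]);print(n,s["fx"],s["fy"],s["cx"],s["cy"],s["origin"],s["rotation"])
import plant;print([k for k in dir(plant) if not k.startswith('_')], globals().get('tcp_to_grasp'))
E
```

```text
{'t': 0.0, 'qpos': [1.212, 0.707, -0.028, 1.485, 0.022, 0.951, -0.075], 'joint_velocities': [-0.0, -0.0, -0.001, 0.0, -0.001, 0.001, -0.001], 'tau': [0.001, -88.321, 1.236, -23.617, 0.017, 0.007, -0.0], 'tcp_pos': [0.179, -0.546, 0.303], 'orientation': [-0.0, 0.987, 0.158, -0.0], 'contact_force': [0.036, -0.945, -0.586], 'torque': [0.005, -0.035, -0.003], 'grasp_force': 0.0, 'opening': 0.0851440607210788}
scene 522.4285117570431 522.4285117570431 317.9325581534147 237.90928170283723 [-0.14244557  0.77743998  0.67516937] [ 0.17486091 -0.27770768  0.81727104 -0.47367726]
top 497.36236474235346 497.36236474235346 313.21312108187374 241.7965740931347 [ 0.29537679 -0.03659016  1.1590632 ] [-0.08042984  0.7466095  -0.65631035  0.07322578]
['PlanningError', 'finish_job', 'get_obs', 'snapshot', 'tcp_to_grasp'] 0.0539
```

View pics/scene0.png

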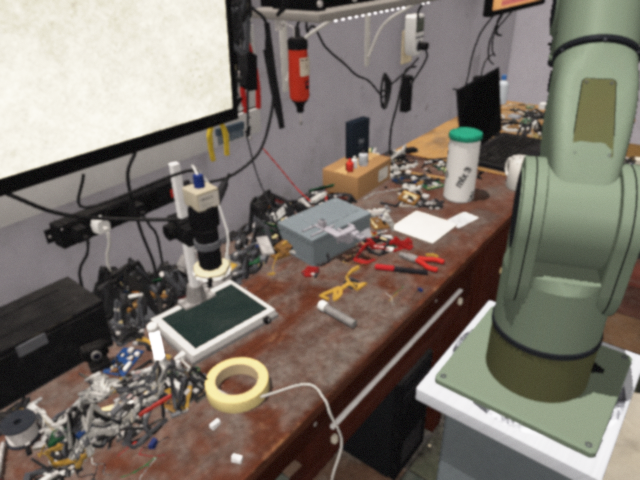

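View pics/top0.png

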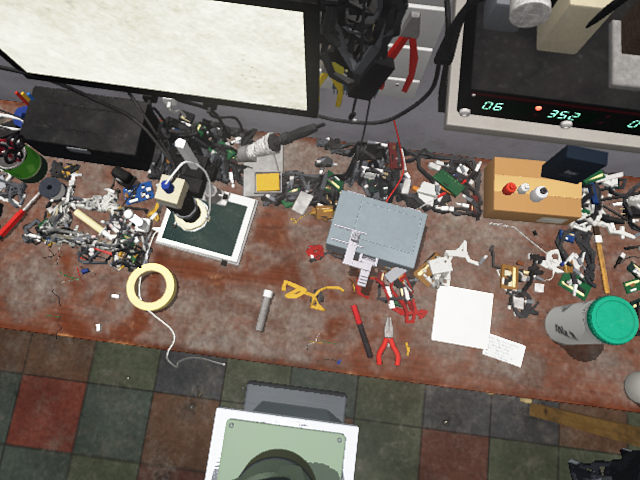

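The scene view shows the grey case at (325,230) and the tile at (427,225), with the torch at (336,313) and the tape at (238,383). In the top view the case is at (377,230) with its latch and tab near (360,255), and the tile is at (462,317), to the right of the case. The marker is at (361,331), the torch at (264,310) and the tape at (151,288). I'll crop in on the case.

```bash
cat > h.py <<'E'
import numpy as np,cv2
from scipy.spatial.transform import Rotation as R
from plant import *
def rot(s):
    q=np.asarray(s["rotation"]); 
    return q if q.shape==(3,3) else R.from_quat(q[[1,2,3,0]]).as_matrix()
def ray(s,p):
    d=rot(s)@np.array([(p[0]-s["cx"])/s["fx"],(p[1]-s["cy"])/s["fy"],1]);return np.array(s["origin"]),d
def onz(s,p,z):
    o,d=ray(s,p);return o+d*(z-o[2])/d[2]
def proj(s,X):
    c=rot(s).T@(np.array(X)-s["origin"]);return np.array([c[0]/c[2]*s["fx"]+s["cx"],c[1]/c[2]*s["fy"]+s["cy"]])
def tri(s1,p1,s2,p2):
    o1,d1=ray(s1,p1);o2,d2=ray(s2,p2)
    t=np.linalg.lstsq(np.c_[d1,-d2],o2-o1,rcond=None)[0]
    a,b=o1+d1*t[0],o2+d2*t[1];return (a+b)/2,np.linalg.norm(a-b)
E
python3 - <<'E'
from h import *
np.set_printoptions(precision=4,suppress=True)
a=cv2.imread("pics/top0.png");b=cv2.imread("pics/scene0.png")
c1=cv2.resize(a[185:300,315:435],None,fx=5,fy=5,interpolation=cv2.INTER_CUBIC)
cv2.imwrite("pics/ctop.png",c1)
c2=cv2.resize(b[185:285,265:395],None,fx=6,fy=6,interpolation=cv2.INTER_CUBIC)
cv2.imwrite("pics/cscene.png",c2)
t=snapshot("top")
print(rot(t))
m=((a.min(2)>215)).astype(np.uint8);m[:, :425]=0;m[:280]=0
cs=max([c for c in cv2.findContours(m,0,2)[0]],key=cv2.contourArea)
r=cv2.minAreaRect(cs);P=[onz(t,p,.006) for p in cv2.boxPoints(r)];print(r,np.array(P),np.mean(P,0),[np.linalg.norm(P[i]-P[i-1]) for i in range(4)])
for p in [(264,310),(361,331),(151,288)]:print(onz(t,p,0.01))
E
```

```text
[[ 0.1278 -0.9682  0.2149]
 [-0.9918 -0.1256  0.024 ]
 [ 0.0038 -0.2162 -0.9763]]
((480.718017578125, 321.9642333984375), (101.26972961425781, 61.420501708984375), 17.241458892822266) [[ 0.3626 -0.2853  0.006 ]
 [ 0.5026 -0.3168  0.006 ]
 [ 0.4615 -0.5437  0.006 ]
 [ 0.3241 -0.507   0.006 ]] [ 0.4127 -0.4132  0.006 ] [np.float64(0.22496727246598758), np.float64(0.14354746279050912), np.float64(0.23063671194292665), np.float64(0.1421835970249051)]
[0.3747 0.0832 0.01  ]
[ 0.356  -0.1428  0.01  ]
[0.3913 0.3502 0.01  ]
```

View pics/ctop.png

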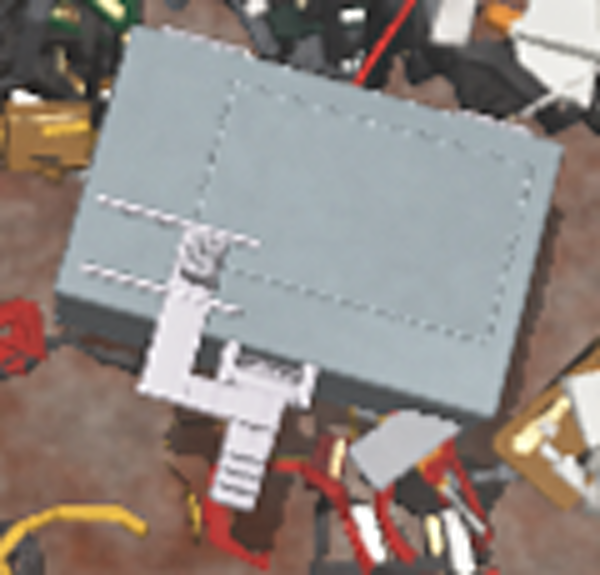

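View pics/cscene.png

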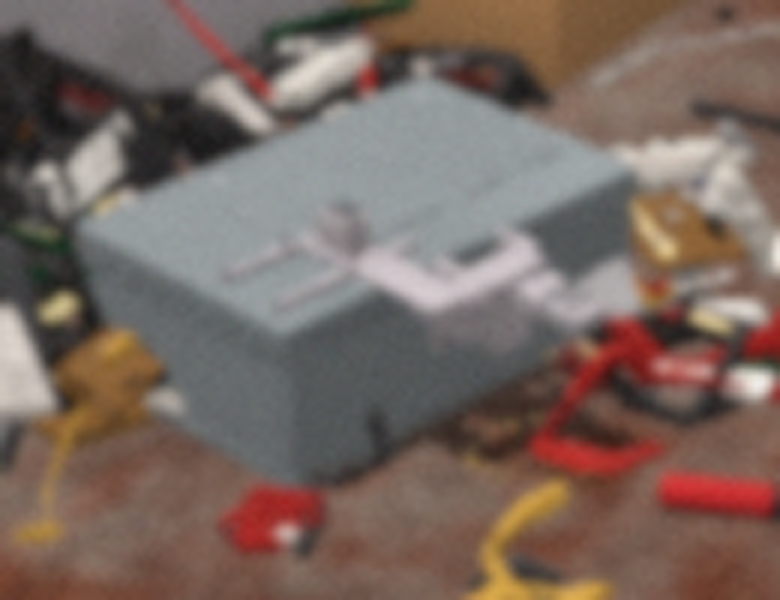

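The top crop shows the lid-top corners at crop pixels (130,28), (562,148), (497,418) and (57,293), the nub at (203,245) and the paddle running from (255,420) to (233,508). The tile contour has merged with the paper beside it, so I'll separate them with a distance transform.

```bash
python3 - <<'E'
from h import *
np.set_printoptions(precision=4,suppress=True)
a=cv2.imread("pics/top0.png");t=snapshot("top")
f=lambda p:(p[0]/5+315-.4,p[1]/5+185-.4)
C=np.array([onz(t,f(p),.076) for p in [(130,28),(562,148),(497,418),(57,293)]])
print(C,[np.linalg.norm(C[i]-C[i-1]) for i in range(4)])
yv=(C[0]+C[3]-C[1]-C[2]);xv=(C[0]+C[1]-C[2]-C[3])
print("yaw",np.arctan2(-yv[0],yv[1]),np.arctan2(xv[1],xv[0]),"ctr",C.mean(0))
yaw=(np.arctan2(-yv[0],yv[1])*2+np.arctan2(xv[1],xv[0]))/3
Rm=np.array([[np.cos(yaw),-np.sin(yaw)],[np.sin(yaw),np.cos(yaw)]])
# lid front edge: hinge -65+... lid from x=-67 to 65?
for n,p,z in [("nubtop",(203,243),.1),("tip",(233,503),.068),("paddle",(243,470),.072)]:
    X=onz(t,f(p),z);print(n,X,"case frame",Rm.T@(X-C.mean(0))[:2])
m=(a.min(2)>200).astype(np.uint8);m[:,:425]=0;m[:280]=0
m=cv2.morphologyEx(m,cv2.MORPH_OPEN,np.ones((41,41)))
c=max(cv2.findContours(m,0,2)[0],key=cv2.contourArea)
r=cv2.minAreaRect(c);P=np.array([onz(t,p,.006) for p in cv2.boxPoints(r)]);print(r,P.mean(0),[np.linalg.norm(P[i]-P[i-1]) for i in range(4)])
print("tool yaw", R.from_quat(np.array(get_obs()["orientation"])[[1,2,3,0]]).as_matrix())
E
```

```text
[[ 0.6615 -0.0566  0.076 ]
 [ 0.6302 -0.2569  0.076 ]
 [ 0.5032 -0.2381  0.076 ]
 [ 0.5343 -0.0387  0.076 ]] [np.float64(0.1284872610945067), np.float64(0.20271223723453696), np.float64(0.12838749124713872), np.float64(0.20185938189557895)]
yaw -0.154716502919686 -0.14321410686516056 ctr [ 0.5823 -0.1476  0.076 ]
nubtop [ 0.5595 -0.0993  0.1   ] case frame [-0.0298  0.0443]
tip [ 0.4519 -0.1273  0.068 ] case frame [-0.1319  0.0005]
paddle [ 0.4665 -0.1297  0.072 ] case frame [-0.1172  0.0002]
((463.0, 316.5), (51.0, 52.0), 90.0) [ 0.4196 -0.3725  0.006 ] [np.float64(0.11647078267086133), np.float64(0.12110524115736636), np.float64(0.11668849809244748), np.float64(0.11846671573495451)]
tool yaw [[ 0.9502  0.3115 -0.0002]
 [ 0.3115 -0.9502  0.0006]
 [-0.     -0.0006 -1.    ]]
```

```bash
python3 - <<'E'
from h import *
np.set_printoptions(precision=4,suppress=True)
t=snapshot("top");s=snapshot("scene")
f=lambda p:(p[0]/5+315-.4,p[1]/5+185-.4);g=lambda p:(p[0]/6+265-.4,p[1]/6+185-.4)
for n,a,b in [("BL",(130,28),(78,230)),("BR",(562,148),(435,78)),("FR",(497,418),(632,172)),("FL",(57,293),(285,330)),("nubtop",(203,243),(343,210)),("Lcorner",(140,390),(432,303))]:
    X,e=tri(t,f(a),s,g(b));print(n,X,e)
    if n[0] in"BF": print("   scene on z=.076",onz(s,g(b),.076))
print(onz(t,f((140,390)),.085))
E
python3 -m handwheel '[[0,[0,0,0],0]]'
```

```text
BL [ 0.6626 -0.0569  0.0717] 0.0008555033220496495
   scene on z=.076 [ 0.6563 -0.051   0.076 ]
BR [ 0.629  -0.2583  0.0741] 0.004061260773853538
   scene on z=.076 [ 0.6245 -0.2556  0.076 ]
FR [ 0.5055 -0.2385  0.0703] 0.0028137633951184774
   scene on z=.076 [ 0.5007 -0.2284  0.076 ]
FL [ 0.5353 -0.0382  0.0746] 0.0017084626411079538
   scene on z=.076 [ 0.5346 -0.0361  0.076 ]
nubtop [ 0.5589 -0.1008  0.0943] 0.004502464796185063
Lcorner [ 0.4951 -0.0798  0.0811] 0.001502950653041865
[ 0.4938 -0.0801  0.085 ]
t: 0.38
tcp_pos: [0.1791, -0.5464, 0.3038]
orientation: [-0.0, 0.987, 0.158, -0.0]
contact_force: [-0.3, 0.8, 0.6]
opening: 0.0858
grasp_force: 0.0
```

```bash
python3 -m handwheel '[[0,[0.019,0.0223,0],-0.0234],[0,[0.019,0.0223,0],-0.0234],[0,[0.019,0.0223,0],-0.0234],[0,[0.019,0.0223,0],-0.0234],[0,[0.019,0.0223,0],-0.0234],[0,[0.019,0.0223,0],-0.0234],[0,[0.019,0.0223,0],-0.0234],[0,[0.019,0.0223,0],-0.0234],[0,[0.019,0.0223,0],-0.0234],[0,[0.019,0.0223,0],-0.0234],[0,[0.019,0.0223,0],-0.0234],[0,[0.019,0.0223,0],-0.0234]]'
python3 -m handwheel '[[0,[0.019,0.0223,0],-0.0234],[0,[0.019,0.0223,0],-0.0234],[0,[0.019,0.0223,0],-0.0234],[0,[0.019,0.0223,0],-0.0234],[0,[0.019,0.0223,0],-0.0234],[0,[0.019,0.0223,0],-0.0234],[0,[0.019,0.0223,0],-0.0234],[0,[0.019,0.0223,0],-0.0234],[0.4,[0,0,0],0]]'
```

```text
t: 1.38
tcp_pos: [0.4079, -0.2775, 0.304]
orientation: [-0.0, 1.0, 0.017, 0.0]
contact_force: [0.1, -0.5, -0.2]
opening: 0.0853
grasp_force: 0.0
t: 2.13
tcp_pos: [0.5618, -0.0952, 0.3033]
orientation: [-0.001, 0.997, -0.073, 0.0]
contact_force: [-0.6, 1.6, 0.0]
opening: 0.0754
grasp_force: 0.0
```

```bash
python3 -m handwheel '[[0.4,[-0.0025,-0.0025,-0.02],-0.005],[0.4,[-0.0025,-0.0025,-0.03],0],[0.4,[0,0,-0.03],0],[0.4,[0,0,-0.03],0],[0.4,[0,0,-0.02],0],[0.4,[0,0,-0.01],0],[0.4,[0,0,-0.006],0],[0.4,[0,0,0],0]]'
python3 -m handwheel '[[0.7,[0,0,0],0],[0.8,[0,0,0],0],[0.8,[0,0,0],0],[0.9,[0,0,0],0],[0.9,[0,0,0],0],[0.9,[0,0,0],0]]'
```

```text
t: 2.8
tcp_pos: [0.5541, -0.1054, 0.1576]
orientation: [-0.0, 0.997, -0.078, -0.0]
contact_force: [-0.1, 0.6, -0.4]
opening: 0.0512
grasp_force: 0.0
t: 3.3
tcp_pos: [0.5553, -0.1016, 0.1593]
orientation: [-0.003, 0.997, -0.076, 0.001]
contact_force: [1.9, 25.2, 14.1]
opening: 0.0117
grasp_force: 59.4
```

```bash
python3 -m handwheel '[[0.9,[0.0008,0.005,0.001],0],[0.9,[0.0008,0.005,0.001],0],[0.9,[0.0008,0.005,0],0],[0.9,[0.0008,0.005,0],0],[0.9,[0.0008,0.005,0],0],[0.9,[0.0008,0.004,0],0],[0.9,[0,0,0],0]]'
python3 -m handwheel '[[0.9,[0.0003,0.002,0],0],[0.9,[0.0003,0.002,0],0],[0.9,[0,0.001,0],0],[0.9,[0,0,0],0]]'
```

```text
t: 3.88
tcp_pos: [0.5594, -0.0754, 0.1601]
orientation: [-0.0, 0.997, -0.078, 0.0]
contact_force: [4.5, -0.5, -2.0]
opening: 0.0118
grasp_force: 59.4
t: 4.22
tcp_pos: [0.56, -0.0714, 0.1601]
orientation: [0.0, 0.997, -0.078, 0.001]
contact_force: [6.4, -0.4, -1.5]
opening: 0.0119
grasp_force: 59.3
```

```bash
python3 -m handwheel '[[0.9,[0.0003,0.002,0],0],[0.9,[0.0003,0.002,0],0],[0.9,[0,0,0],0]]'
python3 -c "
from h import *
t=snapshot('top');cv2.imwrite('pics/t2.png',cv2.resize(t['img'][185:300,315:435,::-1],None,fx=5,fy=5,interpolation=cv2.INTER_CUBIC))"
```

```text
t: 4.47
tcp_pos: [0.5601, -0.0704, 0.16]
orientation: [0.002, 0.997, -0.079, 0.001]
contact_force: [4.6, -18.1, -4.8]
opening: 0.0116
grasp_force: 59.3
```

View pics/t2.png

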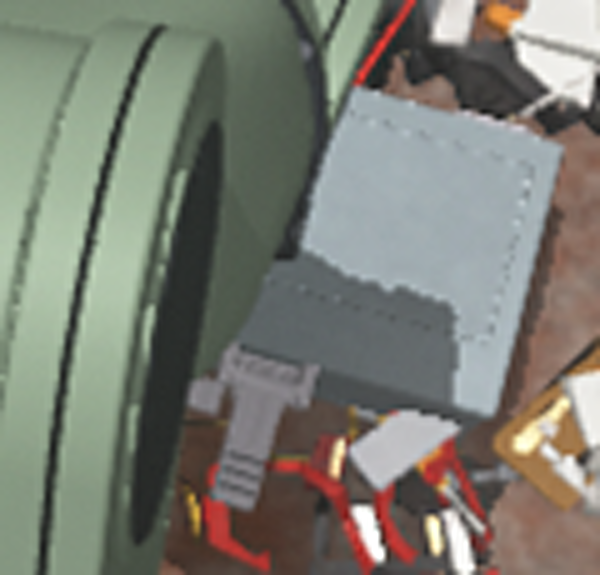

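The tab is on its end stop: there is an 18 N reaction, and the bolt now lies left of the latch at (205,395). Next is the paddle.

```bash
python3 -m handwheel '[[0.4,[0,0,0],0],[0.4,[0,0,0],0],[0.4,[0,0,0.02],0],[0.4,[0,0,0.03],0],[0.4,[-0.024,-0.014,0],0],[0.4,[-0.024,-0.014,0],0],[0.4,[-0.024,-0.014,0],0],[0.4,[-0.0225,-0.0145,0],0],[0.4,[0,0,0],0]]'
python3 -m handwheel '[[0.4,[0,0,-0.03],0],[0.4,[0,0,-0.03],0],[0.4,[0,0,-0.02],0],[0.4,[0,0,-0.008],0],[0.4,[0,0,0],0]]'
```

```text
t: 5.27
tcp_pos: [0.4619, -0.1263, 0.2103]
orientation: [0.0, 0.997, -0.08, -0.001]
contact_force: [-0.9, 0.4, 0.2]
opening: 0.0512
grasp_force: 0.0
t: 5.68
tcp_pos: [0.465, -0.1237, 0.1208]
orientation: [-0.0, 0.997, -0.078, -0.001]
contact_force: [0.1, 0.3, 0.4]
opening: 0.0511
grasp_force: 0.0
```

```bash
python3 -m handwheel '[[0.6,[0,-0.003,0],0],[0.72,[0,0,0],0],[0.74,[0,0,0],0],[0.74,[0,0,0],0]]'
python3 -m handwheel '[[0.77,[0,0,0],0],[0.77,[0,0,0],0],[0.77,[0,0,0],0]]'
```

```text
t: 6.02
tcp_pos: [0.4659, -0.1269, 0.1227]
orientation: [0.0, 0.997, -0.078, 0.001]
contact_force: [0.3, -0.4, -0.2]
opening: 0.022
grasp_force: 0.0
t: 6.27
tcp_pos: [0.4659, -0.1269, 0.1223]
orientation: [0.0, 0.997, -0.078, 0.0]
contact_force: [-0.3, -1.0, 6.5]
opening: 0.0196
grasp_force: 9.0
```

```bash
python3 -m handwheel '[[0.785,[0,0,0],0],[0.785,[0,0,0],0],[0.785,[0,0,0],0]]'
```

```text
t: 6.52
tcp_pos: [0.4659, -0.1269, 0.1224]
orientation: [0.0, 0.997, -0.078, 0.001]
contact_force: [-0.6, -0.3, 8.9]
opening: 0.0192
grasp_force: 38.6
```

```bash
python3 -m handwheel '[[0.78,[0.0004,0,0.0042],0],[0.78,[0.0005,0,0.0042],0],[0.78,[0.0012,-0.0002,0.004],0],[0.78,[0.0013,-0.0002,0.004],0],[0.78,[0.002,-0.0003,0.0037],0],[0.78,[0.002,-0.0003,0.0037],0],[0.78,[0,0,0],0],[0.78,[0,0,0],0]]'
```

```text
t: 7.18
tcp_pos: [0.472, -0.1278, 0.1462]
orientation: [-0.0, 0.997, -0.078, -0.001]
contact_force: [-9.1, -0.9, 2.2]
opening: 0.0193
grasp_force: 35.0
```

```bash
python3 -m handwheel '[[0.78,[0.002,-0.0003,0.009],0],[0.78,[0.002,-0.0003,0.009],0],[0.78,[0.0029,-0.0004,0.0087],0],[0.78,[0.0029,-0.0004,0.0087],0],[0.78,[0.0038,-0.0006,0.0083],0],[0.78,[0.0038,-0.0006,0.0083],0],[0.78,[0,0,0],0]]'
```

```text
t: 7.77
tcp_pos: [0.4874, -0.1303, 0.1988]
orientation: [-0.001, 0.997, -0.078, -0.004]
contact_force: [-28.5, 1.8, 14.8]
opening: 0.0191
grasp_force: 36.4
```

```bash
python3 -m handwheel '[[0.775,[0,0,0.007],0],[0.775,[0.003,-0.0005,0.008],0],[0.775,[0.0045,-0.0007,0.0078],0],[0.775,[0.005,-0.0008,0.0075],0],[0.775,[0.005,-0.0008,0.0075],0],[0.775,[0,0,0],0]]'
```

```text
t: 8.27
tcp_pos: [0.5092, -0.1337, 0.2371]
orientation: [0.0, 0.997, -0.078, 0.002]
contact_force: [1.9, -4.5, -2.9]
opening: 0.019
grasp_force: 28.8
```

```bash
python3 -m handwheel '[[0.775,[0.005,-0.0007,0.005],0],[0.775,[0.005,-0.0007,0.005],0],[0.775,[0.006,-0.0009,0.0055],0],[0.775,[0.006,-0.0009,0.0055],0],[0.775,[0.0065,-0.001,0.005],0],[0.775,[0.0065,-0.001,0.005],0],[0.775,[0.004,-0.0006,0.003],0],[0.775,[0,0,0],0]]'
```

```text
t: 8.93
tcp_pos: [0.5472, -0.1397, 0.2703]
orientation: [0.0, 0.997, -0.078, -0.0]
contact_force: [-3.7, -5.2, 2.9]
opening: 0.0198
grasp_force: 30.3
```

```bash
python3 -m handwheel '[[0.775,[0.003,-0.0004,0.002],0],[0.775,[0.003,-0.0004,0.002],0],[0.775,[0,0,0],0],[0.775,[0,0,0],0]]'
python3 -c "
from h import *
s=snapshot('scene');cv2.imwrite('pics/s3.png',cv2.resize(s['img'][120:290,240:460,::-1],None,fx=3.5,fy=3.5))"
```

```text
t: 9.27
tcp_pos: [0.5528, -0.1405, 0.274]
orientation: [0.0, 0.997, -0.078, -0.0]
contact_force: [-2.6, -5.8, -1.0]
opening: 0.0194
grasp_force: 30.1
```

View pics/s3.png

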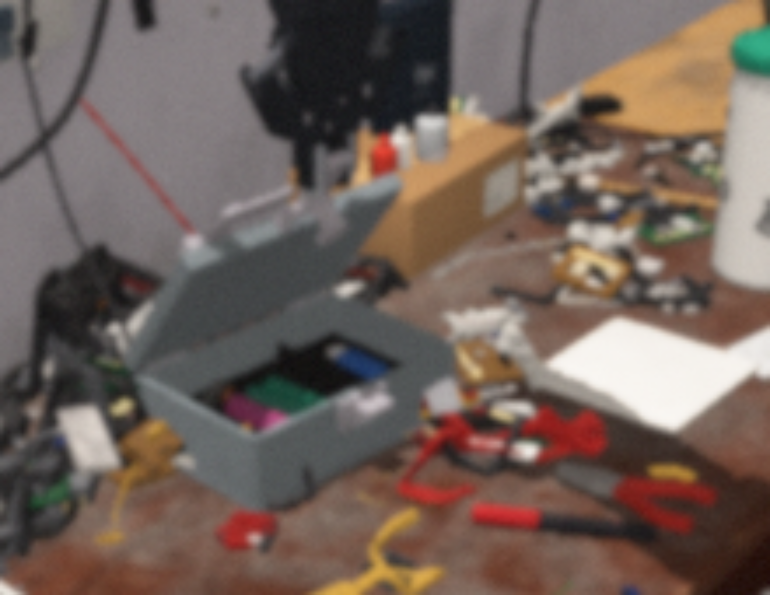

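The picture shows the lid standing open. Inside are the pack (pink and green cells near (265,400)) and the blue stick at (360,362). I'll nudge the lid to its stop, release it and back off upward.

```bash
python3 -m handwheel '[[0.775,[0.003,-0.0004,0.0015],0],[0.775,[0.003,-0.0004,0.0015],0],[0.775,[0,0,0],0]]'
python3 -m handwheel '[[0.4,[-0.002,0,0],0],[0.4,[0,0,0],0],[0.4,[0,0,0],0],[0.4,[-0.005,0,0.02],0],[0.4,[-0.01,0,0.03],0],[0.4,[-0.02,0,0.03],0],[0.4,[-0.03,0,0.03],0],[0.4,[-0.03,0,0.03],0],[0.4,[0,0,0],0]]'
python3 -c "
from h import *
np.set_printoptions(precision=3,suppress=True);print(get_obs()['qpos'])
for n in('top','scene'):cv2.imwrite('pics/%s4.png'%n,snapshot(n)['img'][:,:,::-1])"
```

```text
t: 9.57
tcp_pos: [0.5583, -0.1413, 0.2766]
orientation: [0.0, 0.997, -0.078, -0.001]
contact_force: [-7.1, -5.6, -2.6]
opening: 0.0193
grasp_force: 29.6
t: 10.32
tcp_pos: [0.4601, -0.1415, 0.4209]
orientation: [0.0, 0.997, -0.079, 0.003]
contact_force: [1.1, -0.5, 1.1]
opening: 0.051
grasp_force: 0.0
[ 0.082  0.444  0.251  1.601 -0.12   1.105 -1.366]
```

```bash
U='from h import *
np.set_printoptions(precision=3,suppress=True);o=get_obs();print(o["qpos"],R.from_quat(np.array(o["orientation"])[[1,2,3,0]]).as_matrix()[:,2])'
echo "$U">u.py
python3 -m handwheel '[[0.4,[0,0,0.04],0],[0.4,[0,0,0.04],0],[0.4,[0,0,0.04],0],[0.4,[0,0,0.04],0],[0.4,[0,0,0.04],0],[0.4,[0,0,0.04],0],[0.4,[0,0,0.04],0],[0.4,[0,0,0.04],0],[0.4,[0,0,0],0]]';python3 u.py
```

```text
t: 11.17
tcp_pos: [0.4496, -0.1364, 0.6925]
orientation: [0.003, 0.997, -0.078, 0.017]
contact_force: [0.4, -0.2, -0.0]
opening: 0.0514
grasp_force: 0.0
[ 0.145  0.409  0.206  0.679 -0.093  2.024 -1.435] [ 0.034 -0.01  -0.999]
```

```bash

python3 -m handwheel '[[0.4,[0,0,0.04],0],[0.4,[0,0,0.04],0],[0.4,[0,0,0.04],0],[0.4,[0,0,0.04],0],[0.4,[0,0,0.04],0],[0.4,[0,0,0.04],0]]';python3 u.py
```

```text
t: 11.67
tcp_pos: [0.3886, -0.1177, 0.758]
orientation: [0.019, 0.993, -0.078, 0.089]
contact_force: [0.1, 0.9, 0.0]
opening: 0.0512
grasp_force: 0.0
[ 0.06   0.256  0.294  0.688 -0.091  2.023 -1.436] [ 0.174 -0.052 -0.983]
```

Pushing against joint 6's range tilts the tool forward, which is the lean I need. I'll continue, then check that it stays on the way down.

```bash

python3 -m handwheel '[[0.4,[0,0,0.04],0],[0.4,[0,0,0.04],0],[0.4,[0,0,0.04],0],[0.4,[0,0,0.04],0],[0.4,[0,0,0.04],0],[0.4,[0,0,0.04],0]]';python3 u.py
python3 -m handwheel '[[0.4,[0,0,-0.04],0],[0.4,[0,0,-0.04],0],[0.4,[0,0,0],0]]';python3 u.py
```

```text
t: 12.17
tcp_pos: [0.3465, -0.1052, 0.8133]
orientation: [0.036, 0.982, -0.077, 0.167]
contact_force: [-0.0, -0.5, 0.6]
opening: 0.0509
grasp_force: 0.0
[-0.071  0.16   0.433  0.627 -0.095  2.024 -1.438] [ 0.322 -0.097 -0.942]
t: 12.42
tcp_pos: [0.3477, -0.1057, 0.7625]
orientation: [0.033, 0.983, -0.079, 0.162]
contact_force: [-0.1, 0.4, -0.5]
opening: 0.0513
grasp_force: 0.0
[-0.156  0.075  0.418  0.946 -0.022  1.795 -1.484] [ 0.312 -0.091 -0.946]
```

```bash

python3 -m handwheel '[[0.4,[0.01,0,0.04],0],[0.4,[0.01,0,0.04],0],[0.4,[0.01,0,0.04],0],[0.4,[0.01,0,0.04],0],[0.4,[0.01,0,0.04],0],[0.4,[0.01,0,0.04],0],[0.4,[0.01,0,0.04],0],[0.4,[0.01,0,0.04],0],[0.4,[0.01,0,0.04],0],[0.4,[0.01,0,0.04],0],[0.4,[0.01,0,0.04],0]]';python3 u.py
```

```text
t: 13.33
tcp_pos: [0.382, -0.0891, 0.88]
orientation: [0.056, 0.951, -0.078, 0.292]
contact_force: [-0.0, 0.7, 0.8]
opening: 0.0514
grasp_force: 0.0
[-0.058  0.236  0.476  0.292 -0.183  2.025 -1.494] [ 0.548 -0.152 -0.823]
```

```bash

python3 -m handwheel '[[0.4,[0.01,0,0.04],0],[0.4,[0.01,0,0.04],0],[0.4,[0.01,0,0.04],0],[0.4,[0,0,-0.02],0],[0.4,[0,0,-0.03],0],[0.4,[0,0,-0.04],0],[0.4,[0,0,0],0]]';python3 u.py
python3 - <<'E'
from h import *
a=snapshot('top')['img'][185:305,310:450,::-1];b=snapshot('scene')['img'][200:270,270:390,::-1]
cv2.imwrite('pics/p5.png',np.vstack([cv2.resize(a,(700,600),interpolation=2)[:,:]]))
cv2.imwrite('pics/p6.png',cv2.resize(b,None,fx=6,fy=6,interpolation=2))
E
```

```text
t: 13.92
tcp_pos: [0.386, -0.0802, 0.8636]
orientation: [0.056, 0.939, -0.085, 0.328]
contact_force: [0.2, 0.4, 1.5]
opening: 0.051
grasp_force: 0.0
[-0.395  0.11   0.647  0.643 -0.046  1.731 -1.549] [ 0.607 -0.16  -0.778]
```

View pics/p5.png

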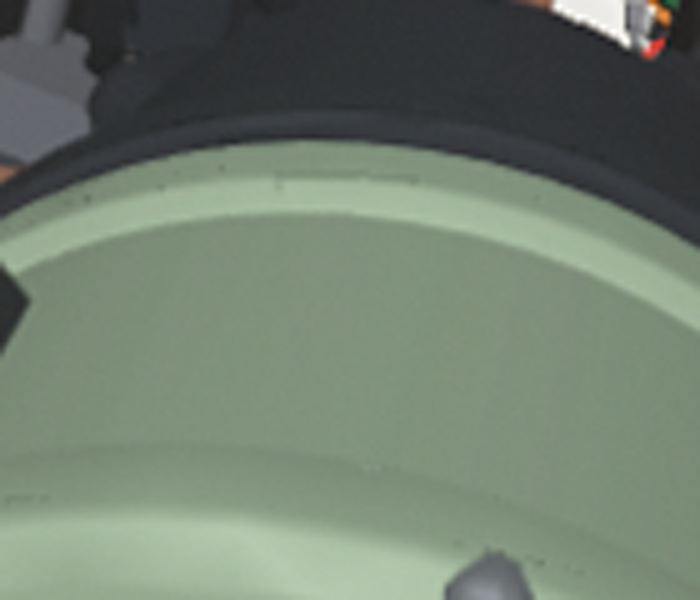

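View pics/p6.png

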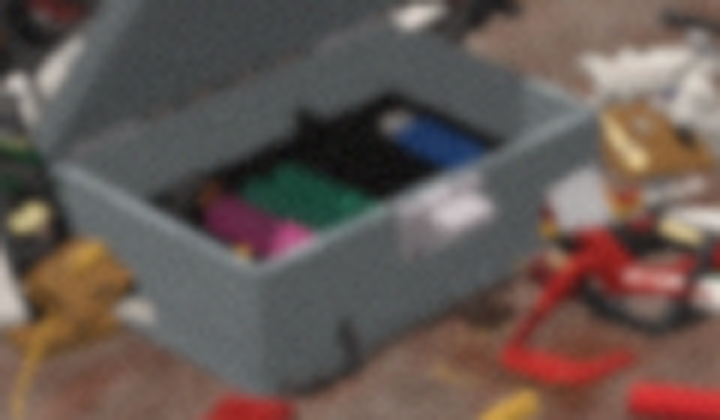

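The top view is blocked by the arm. The scene crop shows the pack as a pink cell at (260,225) and green cells at (310,195), with the near end hidden by the front wall and the stick at (445,140). I'll lower the arm over the tile side to clear the top view, and measure the pack in the scene view.

```bash

python3 -m handwheel '[[0.4,[0,-0.02,-0.035],0],[0.4,[0,-0.02,-0.035],0],[0.4,[0,-0.02,-0.035],0],[0.4,[0,-0.02,-0.035],0],[0.4,[0,-0.02,-0.035],0],[0.4,[0,-0.02,-0.035],0],[0.4,[0,-0.02,-0.035],0],[0.4,[0,-0.02,-0.035],0],[0.4,[0,-0.02,-0.035],0],[0.4,[0,-0.02,-0.035],0],[0.4,[0,-0.02,-0.035],0],[0.4,[0,-0.02,-0.035],0]]';
python3 -m handwheel '[[0.4,[0,-0.025,-0.02],0],[0.4,[-0.005,-0.025,-0.02],0],[0.4,[-0.005,-0.025,-0.02],0],[0.4,[-0.005,-0.025,-0.02],0],[0.4,[0,0,0],0]]';python3 u.py
python3 - <<'E'
from h import *
np.set_printoptions(precision=4,suppress=True)
t=snapshot('top');s=snapshot('scene')
cv2.imwrite('pics/top7.png',t['img'][:,:,::-1]);cv2.imwrite('pics/scene7.png',s['img'][:,:,::-1])
cv2.imwrite('pics/p7.png',cv2.resize(t['img'][185:305,310:450,::-1],(700,600),interpolation=2))
# case frame from nub: nub at (-37, yl+40)
c,sn=np.cos(-.151),np.sin(-.151);Rm=np.array([[c,-sn],[sn,c]])
O=np.array([.583,-.148])
for p in [(208,200),(300,165),(385,205),(312,240),(390,120),(490,150)]:
    X=onz(s,(p[0]/6+270-.4,p[1]/6+200-.4),.044);print(p,X,Rm.T@(X[:2]-O))
E
```

```text
t: 15.02
tcp_pos: [0.3921, -0.2884, 0.5108]
orientation: [0.055, 0.938, -0.084, 0.332]
contact_force: [1.6, 1.4, 1.0]
opening: 0.0511
grasp_force: 0.0
t: 15.43
tcp_pos: [0.3745, -0.3903, 0.4296]
orientation: [0.055, 0.938, -0.086, 0.33]
contact_force: [0.5, -0.1, 0.1]
opening: 0.051
grasp_force: 0.0
[ 0.521  0.444  0.634  1.881 -1.233  0.768  0.183] [ 0.61  -0.161 -0.776]
(208, 200) [ 0.608  -0.0944  0.044 ] [0.0167 0.0568]
(300, 165) [ 0.596  -0.1414  0.044 ] [0.0118 0.0085]
(385, 205) [ 0.5455 -0.1344  0.044 ] [-0.0391  0.0078]
(312, 240) [ 0.5519 -0.0932  0.044 ] [-0.039   0.0495]
(390, 120) [ 0.5898 -0.1972  0.044 ] [ 0.0141 -0.0477]
(490, 150) [ 0.5382 -0.1999  0.044 ] [-0.0364 -0.058 ]
```

View pics/p7.png

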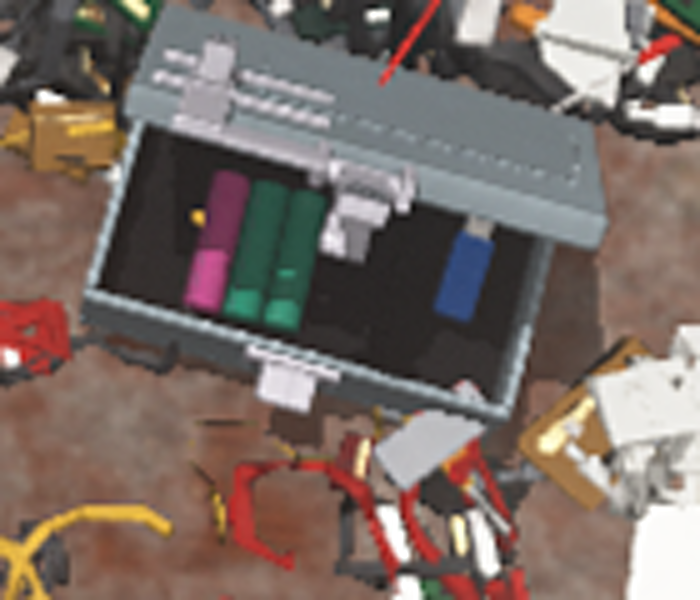

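The top view shows the whole pack, with corners at crop (212,172), (325,192), (297,328) and (186,303), and the stick at (465,270).

```bash
python3 - <<'E'
from h import *
np.set_printoptions(precision=4,suppress=True)
t=snapshot('top');f=lambda p:(p[0]/5+310-.4,p[1]/5+185-.4)
P=np.array([onz(t,f(p),.042) for p in [(210,171),(325,190),(298,329),(185,303)]])
print(P,P.mean(0),[np.linalg.norm(P[i]-P[i-1]) for i in range(4)])
xv=P[0]+P[1]-P[2]-P[3];print("pack long axis az",np.arctan2(xv[1],xv[0]))
c=np.cos(-.151);sn=np.sin(-.151);print("case-frame ctr",np.array([[c,sn],[-sn,c]])@(P.mean(0)[:2]-[.583,-.148]))
o=get_obs();M=R.from_quat(np.array(o["orientation"])[[1,2,3,0]]).as_matrix();print(M)
z=M[:,2];print("tilt",np.degrees(np.arccos(-z[2])),"grasp",o["tcp_pos"]+z*tcp_to_grasp, "y az",np.arctan2(-M[1,1],-M[0,1])-np.pi/2)
# tile centre: corners-free recheck by line-fit of tile top, full mask
a=t['img'];m=(a.min(2)>200).astype(np.uint8);m[:,:425]=0;m[:280]=0
d=cv2.distanceTransform(m,cv2.DIST_L2,5);_,v,_,p=cv2.minMaxLoc(d);print(v,p,onz(t,p,.006))
E
```

```text
[[ 0.6071 -0.0907  0.042 ]
 [ 0.6049 -0.1446  0.042 ]
 [ 0.5377 -0.139   0.042 ]
 [ 0.5432 -0.0862  0.042 ]] [ 0.5732 -0.1151  0.042 ] [np.float64(0.06401950885341967), np.float64(0.05402274689764397), np.float64(0.0673575595039868), np.float64(0.05305987464272497)]
pack long axis az -0.07639049343054391
case-frame ctr [-0.0146  0.031 ]
[[ 0.767  -0.193   0.6119]
 [-0.1214 -0.9801 -0.157 ]
 [ 0.6301  0.0461 -0.7752]]
tilt 39.17835929511766 grasp [ 0.409  -0.3934  0.3904] y az -0.1943986264623101
28.1968994140625 (462, 316) [ 0.4198 -0.3702  0.006 ]
```

```bash

python3 -m handwheel '[[0.15,[0.005,0.0244,-0.0108],0.0098],[0.15,[0.005,0.0244,-0.0108],0.0098],[0.15,[0.005,0.0244,-0.0108],0.0098],[0.15,[0.005,0.0244,-0.0108],0.0098],[0.15,[0.005,0.0244,-0.0108],0.0098],[0.15,[0.005,0.0244,-0.0108],0.0098],[0.15,[0.005,0.0244,-0.0108],0.0098],[0.15,[0.005,0.0244,-0.0108],0.0098],[0.15,[0.005,0.0244,-0.0108],0.0098],[0.15,[0.005,0.0244,-0.0108],0.0098],[0.15,[0.005,0.0244,-0.0108],0.0098],[0.15,[0.005,0.0244,-0.0108],0.0098]]';
python3 -m handwheel '[[0.15,[0,0,-0.02],0],[0.15,[0,0,-0.03],0],[0.15,[0,0,-0.03],0],[0.15,[0,0,0],0],[0.15,[0,0,0],0]]';python3 u.py
python3 - <<'E'
from h import *
o=get_obs();M=R.from_quat(np.array(o["orientation"])[[1,2,3,0]]).as_matrix();z=M[:,2];print("y az",np.arctan2(-M[1,1],-M[0,1])-np.pi/2,M[:,1],"to go",np.array([.569,-.1147,.05])-z*.0539-o["tcp_pos"],z)
E
```

```text
t: 16.58
tcp_pos: [0.4268, -0.2143, 0.3555]
orientation: [0.018, 0.952, -0.054, 0.301]
contact_force: [1.2, -0.4, -0.4]
opening: 0.0725
grasp_force: 0.0
t: 17.0
tcp_pos: [0.441, -0.2323, 0.3143]
orientation: [0.006, 0.96, -0.05, 0.275]
contact_force: [-0.6, -0.3, 0.3]
opening: 0.0728
grasp_force: 0.0
[ 0.8    0.517 -0.428  2.143 -1.455  0.002  0.257] [ 0.528 -0.039 -0.849]
y az -0.09978305119494757 [-0.09960493 -0.99489979 -0.01591411] to go [ 0.09953872  0.11974347 -0.21853496] [ 0.52769209 -0.03925738 -0.84852809]
```

Joints 5 and 6 reached their limits on this branch, so the lean was partly lost. I'll fit the arm's kinematics from the logged states to find a good configuration.

```bash
cat > kin.py <<'E'
from h import *
import itertools
D=[([1.212,.707,-.028,1.485,.022,.951,-.075],[.179,-.546,.304],[0,.987,.158,0]),
([.082,.444,.251,1.601,-.12,1.105,-1.366],[.4601,-.1415,.4209],[0,.997,-.079,.003]),
([.145,.409,.206,.679,-.093,2.024,-1.435],[.4496,-.1364,.6925],[.003,.997,-.078,.017]),
([.06,.256,.294,.688,-.091,2.023,-1.436],[.3886,-.1177,.758],[.019,.993,-.078,.089]),
([-.071,.16,.433,.627,-.095,2.024,-1.438],[.3465,-.1052,.8133],[.036,.982,-.077,.167]),
([-.156,.075,.418,.946,-.022,1.795,-1.484],[.3477,-.1057,.7625],[.033,.983,-.079,.162]),
([-.058,.236,.476,.292,-.183,2.025,-1.494],[.382,-.0891,.88],[.056,.951,-.078,.292]),
([-.395,.11,.647,.643,-.046,1.731,-1.549],[.386,-.0802,.8636],[.056,.939,-.085,.328]),
([.521,.444,.634,1.881,-1.233,.768,.183],[.3745,-.3903,.4296],[.055,.938,-.086,.33]),
([.8,.517,-.428,2.143,-1.455,.002,.257],[.441,-.2323,.3143],[.006,.96,-.05,.275])]
Q=np.array([d[0] for d in D]);Pp=np.array([d[1] for d in D]);Rr=[R.from_quat([d[2][1],d[2][2],d[2][3],d[2][0]]) for d in D]
AX="zyzyzyz"
def chain(q,s,c):
    r=R.identity();out=[r]
    for i in range(7):
        r=r*R.from_euler(AX[i],s[i]*q[i]+(c if i==6 else 0));out.append(r)
    return out
def fit():
    best=None
    for s in itertools.product([1,-1],repeat=7):
        if s[1]<0: continue
        for c in(0,np.pi/2,np.pi,-np.pi/2):
            e=sum((chain(q,s,c)[-1].inv()*r).magnitude() for q,r in zip(Q,Rr))
            if best is None or e<best[0]:best=(e,s,c)
    e,s,c=best
    A=np.vstack([np.hstack([r.as_matrix() for r in chain(q,s,c)]) for q in Q])
    n=A.shape[1];t=np.linalg.solve(A.T@A+1e-5*np.eye(n),A.T@Pp.ravel())
    return s,c,t.reshape(8,3),e,np.abs(A@t-Pp.ravel()).max()
S,C,T,E1,E2=fit()
def fk(q):
    ch=chain(q,S,C);return sum(r.apply(t) for r,t in zip(ch,T)),ch[-1]
if __name__=="__main__":
    np.set_printoptions(precision=3,suppress=True);print(S,C,E1/len(D),E2);print(T)
E
python3 kin.py
```

```text
(-1, 1, -1, 1, -1, 1, -1) 1.5707963267948966 0.0010500481196942526 0.00025864376062276206
[[ 0.001  0.     0.157]
 [ 0.    -0.005  0.157]
 [-0.    -0.005  0.26 ]
 [-0.001 -0.011  0.26 ]
 [-0.001 -0.011  0.145]
 [ 0.001 -0.     0.145]
 [-0.001 -0.     0.118]
 [-0.     0.     0.118]]
```

```bash
cat > ik.py <<'E'
from kin import *
from scipy.optimize import least_squares
lo=np.array([-2.71,-.32,-1.57,0,-1.46,0,-2.83]);hi=np.array([2.71,2.16,1.52,2.45,4.6,2.02,2.83])
def Rt(az,tilt,flip=0): # tool x forward at az, z down-forward
    ca,sa=np.cos(az),np.sin(az);z=np.array([np.sin(tilt)*ca,np.sin(tilt)*sa,-np.cos(tilt)])
    y=np.array([sa,-ca,0]);M=np.c_[np.cross(y,z),y,z];return R.from_matrix(M)*R.from_euler('z',np.pi*flip)
def ik(p,r,q0):
    f=lambda q:np.r_[(fk(q)[0]-p)*5,(r.inv()*fk(q)[1]).as_rotvec()]
    return least_squares(f,np.clip(q0,lo+.03,hi-.03),bounds=(lo+.02,hi-.02))
E
python3 - <<'E'
from ik import *
np.set_printoptions(precision=2,suppress=True)
rng=np.random.default_rng(0);now=np.array([.8,.517,-.428,2.143,-1.455,.002,.257])
for tilt in (36,40,):
  for fl in(0,1):
    r=Rt(-.08,np.radians(tilt),fl);p=np.array([.569,-.1147,.05])-r.as_matrix()[:,2]*.0539
    sol=[]
    for k in range(25):
        x=ik(p,r,rng.uniform(lo,hi))
        if x.cost<1e-7: sol.append(x.x)
    sol=sorted(sol,key=lambda q:abs(q[2]))
    print(tilt,fl,len(sol))
    for q in sol[:14]:print(q)
E
```

```text
36 0 10
[0.1  1.06 0.14 2.24 3.35 0.8  1.42]
[0.08 1.07 0.18 2.24 3.38 0.81 1.38]
[0.05 1.07 0.22 2.24 3.42 0.82 1.32]
[ 0.48  1.1  -0.55  2.23  2.7   0.83  2.27]
[-0.17  1.2   0.68  2.25  3.75  1.04  0.85]
[-0.24  1.27  0.85  2.25  3.83  1.15  0.7 ]
[ 0.67  1.23 -0.96  2.22  2.41  1.02  2.7 ]
[ 0.67  1.24 -0.96  2.22  2.41  1.03  2.71]
[-0.29  1.36  1.01  2.25  3.89  1.28  0.57]
[-0.34  1.49  1.23  2.25  3.95  1.47  0.4 ]
36 1 14
[ 0.13  1.06  0.09  2.24  3.3   0.79 -1.66]
[ 0.12  1.06  0.1   2.24  3.32  0.79 -1.68]
[ 0.3   1.05 -0.22  2.23  3.01  0.77 -1.27]
[ 0.02  1.08  0.28  2.24  3.47  0.84 -1.88]
[ 0.4   1.07 -0.42  2.23  2.82  0.79 -1.03]
[-0.11  1.15  0.54  2.25  3.66  0.96 -2.15]
[ 0.49  1.1  -0.57  2.23  2.69  0.84 -0.85]
[ 0.52  1.12 -0.64  2.23  2.63  0.86 -0.77]
[ 0.59  1.16 -0.78  2.23  2.53  0.92 -0.62]
[ 0.63  1.19 -0.86  2.22  2.48  0.97 -0.54]
[ 0.63  1.2  -0.88  2.22  2.46  0.98 -0.52]
[ 0.74  1.33 -1.16  2.22  2.32  1.17 -0.25]
[ 0.76  1.36 -1.2   2.22  2.3   1.21 -0.22]
[ 0.82  1.58 -1.55  2.22  2.22  1.51  0.07]
40 0 14
[ 0.24  1.08 -0.11  2.29  3.14  0.92  1.7
[... 491 characters left out ...]
9  1.15  2.3   3.84  1.5   0.5 ]
[-0.35  1.61  1.34  2.3   3.87  1.66  0.34]
40 1 14
[ 0.2   1.09 -0.04  2.29  3.19  0.93 -1.5 ]
[ 0.12  1.1   0.1   2.29  3.3   0.95 -1.65]
[ 0.29  1.09 -0.2   2.29  3.06  0.92 -1.32]
[ 0.38  1.1  -0.36  2.28  2.94  0.93 -1.15]
[ 0.44  1.12 -0.48  2.28  2.85  0.95 -1.01]
[ 0.48  1.14 -0.55  2.28  2.79  0.96 -0.93]
[ 0.57  1.19 -0.74  2.28  2.66  1.02 -0.73]
[ 0.61  1.21 -0.81  2.28  2.61  1.05 -0.65]
[ 0.61  1.22 -0.82  2.28  2.61  1.06 -0.65]
[-0.23  1.31  0.83  2.3   3.73  1.27 -2.36]
[ 0.71  1.32 -1.05  2.27  2.48  1.18 -0.41]
[ 0.71  1.32 -1.06  2.27  2.48  1.19 -0.4 ]
[-0.32  1.49  1.15  2.3   3.84  1.5  -2.64]
[ 0.8   1.49 -1.36  2.27  2.36  1.4  -0.12]
```

Reaching the pack needs the flipped wrist: q5≈π, with the tool turned half a turn so joint 7 stays in range. The plan is to rise, make the half turn, regain the lean by saturating joint 6 high up, then descend so that q5 swings positive.

```bash

python3 -m handwheel '[[0.15,[-0.002,0,0.036],0],[0.15,[-0.002,0.016,0.036],0],[0.15,[-0.002,0.016,0.036],0],[0.15,[-0.002,0.016,0.036],0],[0.15,[-0.002,0.016,0.036],0],[0.15,[-0.002,0.016,0.036],0],[0.15,[-0.002,0.016,0.036],0],[0.15,[-0.002,0.016,0.036],0],[0.15,[-0.002,0.016,0.02],0],[0.15,[0,0,0],0]]';python3 u.py
```

```text
t: 17.83
tcp_pos: [0.4413, -0.1411, 0.5026]
orientation: [0.006, 0.958, -0.04, 0.286]
contact_force: [0.1, 0.3, -0.1]
opening: 0.0728
grasp_force: 0.0
[-0.172  0.171  0.603  1.888 -0.497  0.61  -0.918] [ 0.546 -0.035 -0.837]
```

```bash

python3 -m handwheel '[[0.15,[0,0.01,0.035],0],[0.15,[0,0.01,0.035],0],[0.15,[0,0.01,0.03],0],[0.15,[0,0,0],0.12],[0.15,[0,0,0],0.12],[0.15,[0,0,0],0.12],[0.15,[0,0,0],0.12],[0.15,[0,0,0],0.12],[0.15,[0,0,0],0.12]]';python3 u.py
python3 -m handwheel '[[0.15,[0,0,0],0.12],[0.15,[0,0,0],0.12],[0.15,[0,0,0],0.12],[0.15,[0,0,0],0.12],[0.15,[0,0,0],0.12],[0.15,[0,0,0],0.12],[0.15,[0,0,0],0.12],[0.15,[0,0,0],0.12],[0.15,[0,0,0],0.12],[0.15,[0,0,0],0.12]]';python3 u.py
```

```text
t: 18.58
tcp_pos: [0.44, -0.114, 0.599]
orientation: [-0.087, 0.916, 0.284, 0.269]
contact_force: [0.7, 1.1, 0.1]
opening: 0.0725
grasp_force: 0.0
[ 0.006  0.205  0.577  1.494 -0.666  1.291 -0.278] [ 0.443  0.313 -0.84 ]
t: 19.42
tcp_pos: [0.4402, -0.1141, 0.5985]
orientation: [-0.222, 0.596, 0.752, 0.172]
contact_force: [-0.5, -0.9, -1.4]
opening: 0.0724
grasp_force: 0.0
[ 0.284  0.483  0.267  1.031 -0.573  2.013  0.625] [-0.128  0.524 -0.842]
```

```bash

python3 -m handwheel '[[0.15,[0,0,-0.015],0.12],[0.15,[0,0,-0.015],0.12],[0.15,[0,0,-0.015],0.12],[0.15,[0,0,-0.01],0.12],[0.15,[0,0,-0.01],0.12],[0.15,[0,0,-0.01],0.12],[0.15,[0,0,0],0.12],[0.15,[0,0,0],0.12],[0.15,[0,0,0],0.12],[0.15,[0,0,0],0.12],[0.15,[0,0,0],0]]';python3 u.py
```

```text
t: 20.33
tcp_pos: [0.4362, -0.1111, 0.5168]
orientation: [-0.276, 0.066, 0.959, 0.016]
contact_force: [-1.3, 0.4, -0.2]
opening: 0.0727
grasp_force: 0.0
[0.165 0.581 0.006 1.098 0.022 2.023 1.608] [-0.528  0.068 -0.847]
```

```bash

python3 -m handwheel '[[0.15,[0,0,0.041],0],[0.15,[0,0,0.041],0],[0.15,[0,0,0.041],0],[0.15,[0,0,0.041],0],[0.15,[0,0,0.041],0],[0.15,[0,0,0.041],0],[0.15,[0,0,0.041],0],[0.15,[0,0,0.041],0],[0.15,[0,0,0.041],0],[0.15,[0,0,0.041],0],[0.15,[0,0,0.041],0],[0.15,[0,0,0.041],0]]';python3 u.py
python3 -m handwheel '[[0.15,[0,0,0.041],0],[0.15,[0,0,0.041],0],[0.15,[0,0,0.041],0],[0.15,[0,0,0.041],0],[0.15,[0,0,0.041],0],[0.15,[0,0,0.041],0],[0.15,[0,0,0.041],0],[0.15,[0,0,0.041],0],[0.15,[0,0,0.041],0],[0.15,[0,0,0.041],0],[0.15,[0,0,0.041],0],[0.15,[0,0,0.041],0]]';python3 u.py
```

```text
t: 21.33
tcp_pos: [0.2985, -0.1102, 0.6485]
orientation: [-0.165, 0.064, 0.984, -0.034]
contact_force: [0.6, 0.0, -0.3]
opening: 0.0725
grasp_force: 0.0
[-0.527  0.35   1.242  1.226 -0.081  2.024  2.147] [-0.33  -0.046 -0.943]
t: 22.33
tcp_pos: [0.2847, 0.1756, 0.8466]
orientation: [0.21, -0.472, 0.845, -0.137]
contact_force: [-0.7, 0.1, -0.7]
opening: 0.0725
grasp_force: 0.0
[-1.579  0.254  1.496  0.587 -0.164  2.024  2.328] [ 0.484 -0.034 -0.874]
```

```bash
cat > w.py <<'E'
from ik import *
np.set_printoptions(precision=3,suppress=True)
o=get_obs();M=R.from_quat(np.array(o["orientation"])[[1,2,3,0]]).as_matrix();z=M[:,2]
y=M[:,1]*np.sign(M[1,1])
print("q",o["qpos"],"tcp",o["tcp_pos"],"z",z,"tilt",np.degrees(np.arccos(-z[2])),"lean az",np.arctan2(z[1],z[0]),"closing az",np.arctan2(-y[0],y[1]),"ydown",y[2],"flip",int(M[1,1]>0))
print("fk err",np.abs(fk(o["qpos"])[0]-o["tcp_pos"]).max())
E
python3 w.py
```

```text
q [-1.579  0.254  1.496  0.587 -0.164  2.024  2.328] tcp [0.285 0.176 0.847] z [ 0.484 -0.034 -0.874] tilt 29.035166106954307 lean az -0.06959312205705814 closing az 0.9609305553315239 ydown -0.4298274386282675 flip 1
fk err 0.0006328658479002325
```

The lean came back, but with about 1 rad of roll because the elbow swung out. I'll build a small model of the row controller and check it against the logged rows, so that I can plan instead of guessing.

```bash
cat > sim.py <<'E'
from kin import *
lo=np.array([-2.71,-.32,-1.57,0,-1.46,0,-2.83]);hi=np.array([2.71,2.16,1.52,2.45,4.6,2.024,2.83])
V=.7*np.array([1.89,1.89,2.57,2.57,3.01,3.01,3.01])/12
def jac(q):
    ch=chain(q,S,C);o=np.zeros(3);pts=[]
    for k in range(8):
        o=o+ch[k].apply(T[k]);pts.append(o)
    ax=[ch[i].apply([0,0,1] if AX[i]=='z' else [0,1,0])*S[i] for i in range(7)]
    J=np.zeros((6,7))
    for i in range(7):
        J[:3,i]=np.cross(ax[i],pts[-1]-pts[i]);J[3:,i]=ax[i]
    return J,pts[-1],ch[-1]
def row(q,d,turn,wr=1,lam=.03,n=20,mode=0,qc=None,kn=0.):
    J,p,r=jac(q);pt=p+np.array(d);rt=R.from_rotvec([0,0,turn])*r;x=q.copy()
    W=np.r_[1,1,1,wr,wr,wr]
    for _ in range(n):
        J,p,r=jac(x);e=np.r_[pt-p,(rt*r.inv()).as_rotvec()]*W;Jw=J*W[:,None]
        act=np.ones(7,bool)
        for _ in range(4):
            A=Jw*act
            dx=A.T@np.linalg.solve(A@A.T+lam**2*np.eye(6),e)
            if qc is not None: dx+=kn*(np.diag(act*1.)-np.linalg.pinv(A,1e-2)@A)@(qc-x)
            bad=act&(((x+dx>hi)&(x>=hi-1e-9))|((x+dx<lo)&(x<=lo+1e-9)))
            if mode==0 or not bad.any():break
            act&=~bad
        x=np.clip(x+dx*act,lo,hi)
    dq=x-q;f=max(1,np.max(np.abs(dq)/V));return q+dq/f
E
cat > test.py <<'E'
from sim import *
np.set_printoptions(precision=2,suppress=True)
u=[(0,0,.04)]
Sq=[([.082,.444,.251,1.601,-.12,1.105,-1.366],[(0,0,.04,0)]*8,[.145,.409,.206,.679,-.093,2.024,-1.435]),
([.145,.409,.206,.679,-.093,2.024,-1.435],[(0,0,.04,0)]*6,[.06,.256,.294,.688,-.091,2.023,-1.436]),
([-.156,.075,.418,.946,-.022,1.795,-1.484],[(.01,0,.04,0)]*11,[-.058,.236,.476,.292,-.183,2.025,-1.494]),
([-.395,.11,.647,.643,-.046,1.731,-1.549],[(0,-.02,-.035,0)]*12+[(0,-.025,-.02,0)]+[(-.005,-.025,-.02,0)]*3,[.521,.444,.634,1.881,-1.233,.768,.183]),
([.521,.444,.634,1.881,-1.233,.768,.183],[(.005,.0244,-.0108,.0098)]*12+[(0,0,-.02,0)]+[(0,0,-.03,0)]*2,[.8,.517,-.428,2.143,-1.455,.002,.257]),
([.165,.581,.006,1.098,.022,2.023,1.608],[(0,0,.041,0)]*12,[-.527,.35,1.242,1.226,-.081,2.024,2.147]),
([-.527,.35,1.242,1.226,-.081,2.024,2.147],[(0,0,.041,0)]*12,[-1.579,.254,1.496,.587,-.164,2.024,2.328])]
import sys
for kw in [dict(),dict(mode=1),dict(mode=1,wr=.3),dict(mode=1,wr=.3,n=3),dict(mode=0,wr=.3),dict(mode=1,wr=.5,n=1),dict(mode=0,wr=.3,n=3,lam=.1)]:
    print(kw)
    for q,rows,q1 in Sq:
        x=np.array(q)
        for r in rows:x=row(x,r[:3],r[3],**kw)
        print("  %.2f"%np.abs(x-q1).max(),x,np.array(q1))
E
python3 test.py
```

```text
{}
  0.14 [ 0.15  0.48  0.27  0.54 -0.15  2.   -1.42] [ 0.14  0.41  0.21  0.68 -0.09  2.02 -1.44]
  0.66 [ 0.23  0.51  0.29  0.03 -0.29  2.02 -1.51] [ 0.06  0.26  0.29  0.69 -0.09  2.02 -1.44]
  0.29 [ 0.21  0.42  0.23  0.   -0.25  2.02 -1.65] [-0.06  0.24  0.48  0.29 -0.18  2.02 -1.49]
  0.01 [ 0.51  0.43  0.63  1.9  -1.22  0.76  0.18] [ 0.52  0.44  0.63  1.88 -1.23  0.77  0.18]
  0.82 [ 1.25  0.75 -1.24  2.26 -1.46  0.    0.43] [ 0.8   0.52 -0.43  2.14 -1.46  0.    0.26]
  1.20 [ 0.16  0.58  0.27  0.03 -0.19  2.02  1.67] [-0.53  0.35  1.24  1.23 -0.08  2.02  2.15]
  1.74 [ 0.16  0.4   0.73  0.04 -0.12  2.02  2.18] [-1.58  0.25  1.5   0.59 -0.16  2.02  2.33]
{'mode': 1}
  0.02 [ 0.15  0.4   0.21  0.7  -0.09  2.02 -1.43] [ 0.14  0.41  0.21  0.68 -0.09  2.02 -1.44]
  0.08 [ 0.07  0.27  0.27  0.76 -0.08  2.02 -1.44] [ 0.06  0.26  0.29  0.69 -0.09  2.02 -1.44]
  0.18 [-0.07  0.23  0.42  0.48 -0.12  2.02 -1.5 ] [-0.06  0.24  0.48  0.29 -0.18  2.02 -1.49]
  0.01 [ 0.51  0.43  0.63  1.9  -1.22  0.76  0.18] [ 0.52  0.44  0.63  1.88 -1.23  0.77  0.18]
  0.08 [ 0.88  0.5  -0.47  2.12 -1.46  0
[... 3013 characters left out ...]
{'mode': 0, 'wr': 0.3, 'n': 3, 'lam': 0.1}
  0.11 [ 0.13  0.44  0.29  0.57 -0.14  2.02 -1.41] [ 0.14  0.41  0.21  0.68 -0.09  2.02 -1.44]
  0.68 [ 0.2   0.46  0.2   0.01 -0.15  2.02 -1.48] [ 0.06  0.26  0.29  0.69 -0.09  2.02 -1.44]
  0.29 [ 0.06  0.3   0.42  0.   -0.23  1.8  -1.52] [-0.06  0.24  0.48  0.29 -0.18  2.02 -1.49]
  0.24 [ 0.56  0.45  0.48  1.88 -1.03  0.57 -0.06] [ 0.52  0.44  0.63  1.88 -1.23  0.77  0.18]
  0.74 [ 0.06  0.57  0.24  2.26 -1.46  0.21  0.39] [ 0.8   0.52 -0.43  2.14 -1.46  0.    0.26]
  1.23 [0.13 0.49 0.08 0.   0.02 1.98 1.66] [-0.53  0.35  1.24  1.23 -0.08  2.02  2.15]
  1.61 [ 0.03  0.32  1.08  0.   -0.25  1.92  2.31] [-1.58  0.25  1.5   0.59 -0.16  2.02  2.33]
```

```bash
nproc; cat > fast.py <<'E'
import numpy as np
from kin import S,C,T
T=np.asarray(T);S=np.asarray(S,float)
lo=np.array([-2.71,-.32,-1.57,0,-1.46,0,-2.83]);hi=np.array([2.71,2.16,1.52,2.45,4.6,2.024,2.83])
V=.7*np.array([1.89,1.89,2.57,2.57,3.01,3.01,3.01])/12
# batched: q (B,7)
def jac(q):
    B=len(q);Rm=np.broadcast_to(np.eye(3),(B,3,3)).copy();o=np.broadcast_to(T[0],(B,3)).copy();pts=[o];ax=[]
    for i in range(7):
        k=2 if i%2==0 else 1
        ax.append(Rm[:,:,k]*S[i])
        a=S[i]*q[:,i]+(C if i==6 else 0);c,s=np.cos(a)[:,None],np.sin(a)[:,None]
        X,Y,Z=Rm[:,:,0],Rm[:,:,1],Rm[:,:,2]
        Rm=np.stack([X*c+Y*s,-X*s+Y*c,Z],2) if k==2 else np.stack([X*c-Z*s,Y,X*s+Z*c],2)
        o=o+Rm@T[i+1];pts.append(o)
    p=pts[-1];J=np.zeros((B,6,7))
    for i in range(7):
        J[:,:3,i]=np.cross(ax[i],p-pts[i]);J[:,3:,i]=ax[i]
    return J,p,Rm,pts
def rv(Rm):
    v=np.stack([Rm[:,2,1]-Rm[:,1,2],Rm[:,0,2]-Rm[:,2,0],Rm[:,1,0]-Rm[:,0,1]],1)/2
    s=np.linalg.norm(v,axis=1);c=(np.trace(Rm,axis1=1,axis2=2)-1)/2;th=np.arctan2(s,c)
    return v*np.where(s>1e-9,th/np.maximum(s,1e-9),1)[:,None]
def row(q,d,turn,wr=1.,lam=.03,n=12):
    J,p,r,_=jac(q);pt=p+d;c,s=np.cos(turn),np.sin(turn);Z=np.zeros_like(c);O=Z+1
    rt=np.stack([np.stack([c,-s,Z],1),np.stack([s,c,Z],1),np.stack([Z,Z,O],1)],1)@r;x=q.copy()
    W=np.array([1,1,1,wr,wr,wr])
    for it in range(n):
        if it: J,p,r,_=jac(x)
        e=np.concatenate([pt-p,rv(rt@r.transpose(0,2,1))],1)*W;Jw=J*W[:,None]
        act=np.ones_like(x)
        for _ in range(3):
            A=Jw*act[:,None,:]
            dx=(A.transpose(0,2,1)@np.linalg.solve(A@A.transpose(0,2,1)+lam**2*np.eye(6),e[:,:,None]))[:,:,0]
            bad=(act>0)&(((x+dx>hi)&(x>=hi-1e-9))|((x+dx<lo)&(x<=lo+1e-9)))
            if not bad.any():break
            act=act*~bad
        x=np.clip(x+dx*act,lo,hi)
    dq=x-q;f=np.maximum(1,np.max(np.abs(dq)/V,axis=1));return q+dq/f[:,None]
E
cat > test2.py <<'E'
from fast import *
src=open('test.py').read();exec(src[src.index('Sq=['):src.index('import sys')])
import time;t0=time.time()
for wr in(.5,.6,.7,.8,1):
  for lam in(.005,.02,.05):
   for n in (6,20):
    E=[]
    for q,rows,q1 in Sq:
        x=np.array([q])
        for r in rows:x=row(x,np.array([r[:3]]),np.array([r[3]]),wr,lam,n)
        E.append(np.abs(x[0]-q1).max())
    print(wr,lam,n,np.round(E,2))
print(time.time()-t0)
E
python3 test2.py
```

```text
4
0.5 0.005 6 [0.08 0.2  0.33 0.03 0.04 1.01 1.64]
0.5 0.005 20 [0.08 0.33 0.76 0.03 0.04 0.78 0.8 ]
0.5 0.02 6 [0.01 0.06 0.06 0.02 0.03 0.13 0.15]
0.5 0.02 20 [0.01 0.06 0.06 0.02 0.04 0.1  0.18]
0.5 0.05 6 [0.03 0.06 0.06 0.03 0.3  0.21 0.92]
0.5 0.05 20 [0.01 0.06 0.06 0.03 0.01 0.17 0.93]
0.6 0.005 6 [0.08 0.43 0.29 0.03 0.05 0.96 1.25]
0.6 0.005 20 [0.08 0.27 0.37 0.03 0.05 1.13 1.24]
0.6 0.02 6 [0.   0.01 0.03 0.02 0.05 0.06 0.06]
0.6 0.02 20 [0.   0.01 0.03 0.02 0.05 0.05 0.09]
0.6 0.05 6 [0.03 0.02 0.04 0.03 0.24 0.17 0.96]
0.6 0.05 20 [0.   0.01 0.03 0.03 0.03 0.13 0.96]
0.7 0.005 6 [0.02 0.49 0.29 0.03 0.06 0.6  1.83]
0.7 0.005 20 [0.08 0.37 0.43 0.03 0.06 1.06 0.79]
0.7 0.02 6 [0.01 0.02 0.09 0.02 0.06 0.05 0.02]
0.7 0.02 20 [0.01 0.02 0.09 0.02 0.06 0.05 0.03]
0.7 0.05 6 [0.02 0.02 0.09 0.02 0.19 0.13 0.99]
0.7 0.05 20 [0.01 0.02 0.09 0.02 0.05 0.09 0.99]
0.8 0.005 6 [0.03 0.76 0.33 0.03 0.07 1.02 0.84]
0.8 0.005 20 [0.08 0.27 0.25 0.03 0.07 0.78 1.11]
0.8 0.02 6 [0.02 0.05 0.13 0.02 0.07 0.07 0.03]
0.8 0.02 20 [0.02 0.05 0.13 0.02 0.07 0.07 0.06]
0.8 0.05 6 [0.02 0.05 0.13 0.02 0.16 0.1  1.01]
0.8 0.05 20 [0.02 0.05 0.13 0.02 0.06 0.08 1.01]
1 0.005 6 [0.04 0.42 0.54 0.03 0.08 0.89 1.17]
1 0.005 20 [0.22 0.55 0.9  0.03 0.08 0.92 0.96]
1 0.02 6 [0.02 0.08 0.18 0.02 0.08 0.11 0.05]
1 0.02 20 [0.02 0.08 0.18 0.02 0.08 0.1  0.22]
1 0.05 6 [0.02 0.08 0.18 0.02 0.11 0.11 1.04]
1 0.05 20 [0.02 0.08 0.18 0.02 0.07 0.11 1.04]
7.967151641845703
```

```bash
cat > plan.py <<'E'
from fast import *
from h import R,get_obs
import sys
def Rt(az,tilt):
    ca,sa=np.cos(az),np.sin(az);z=np.array([np.sin(tilt)*ca,np.sin(tilt)*sa,-np.cos(tilt)]);y=-np.array([sa,-ca,0]);return np.c_[np.cross(y,z),y,z]
AZ=-.08;Rg=Rt(AZ,np.radians(39));GP=np.array([.569,-.1147,.05])
kw=dict(wr=.6,lam=.02,n=5)
def servo(q,pt,rows,log=None):
    for _ in range(rows):
        J,p,r,_x=jac(q);e=pt-p;d=np.clip(e/3,-.03,.03)
        y=r[:,:,1];a=np.arctan2(-y[:,0],y[:,1]);tr=np.clip((AZ-a+np.pi)%(2*np.pi)-np.pi,-.1,.1)
        q=row(q,d,tr,**kw)
    return q
def roll(q0,U,L):
    B=len(U);q=np.repeat(q0[None],B,0);pen=np.zeros(B);tr=[]
    for k in range(U.shape[1]):
        for _ in range(L):
            q=row(q,U[:,k,:3],U[:,k,3],**kw);_,p,r,pts=jac(q);P=np.stack(pts[3:],1)
            pen+=np.maximum(0,.45-p[:,2])+np.maximum(0,P[:,:,0]-.58).sum(1)+np.maximum(0,.22-p[:,0])+np.maximum(0,abs(P[:,:,1])-.5).sum(1)+np.maximum(0,r[:,2,2]+.3)
    qa=q
    z=Rg[:,2]
    q=servo(q,GP-z*.0539+np.array([-.10,.01,.30]),16);q=servo(q,GP-z*.23,16);pre=q
    q=servo(q,GP-z*.0539,14)
    _,p,r,_x=jac(q);eo=np.linalg.norm(rv(r@Rg.T[None]),axis=1);ep=np.linalg.norm(p-(GP-z*.0539),axis=1)
    return eo+5*ep+5*pen,eo,ep,pen,qa,pre,q
if __name__=="__main__":
    np.set_printoptions(precision=3,suppress=True)
    import time;t0=time.time();seed=int(sys.argv[1]);rng=np.random.default_rng(seed)
    q0=np.array(get_obs()["qpos"]);K=[3,4,5,4][seed%4];L=12;m=np.zeros((K,4));sd=np.ones((K,4))*np.array([.025,.025,.025,.08]);lim=np.array([.023,.023,.04,.12]);best=None
    while time.time()-t0<150:
        U=np.clip(m+sd*rng.normal(size=(200,K,4)),-lim,lim);c=roll(q0,U,L);i=np.argsort(c[0])
        if best is None or c[0][i[0]]<best[0]:best=(c[0][i[0]],c[1][i[0]],c[2][i[0]],c[3][i[0]],U[i[0]],c[4][i[0]],c[5][i[0]],c[6][i[0]])
        el=U[i[:20]];m=.3*m+.7*el.mean(0);sd=.3*sd+.7*el.std(0)+.0005
    print(seed,*best,sep="\n")
E
export OPENBLAS_NUM_THREADS=1; for s in 0 1 2 3; do python3 plan.py $s > pl$s.txt 2>&1 & done; wait; cat pl?.txt
```

```text
this script no longer has the robot
Exception ignored in: <_io.TextIOWrapper mode='rw' encoding='UTF-8'>
Traceback (most recent call last):
BrokenPipeError: [Errno 32] Broken pipe
1
0.09358825163225677
0.08873995547584296
0.0009696592312827616
0.0
[[ 0.02  -0.015  0.029  0.022]
 [-0.021 -0.023  0.023  0.116]
 [ 0.008 -0.023 -0.04   0.117]
 [-0.017 -0.008  0.036 -0.12 ]]
[ 1.343  0.124 -1.57   0.458 -0.251  2.024  1.976]
[ 0.808  0.864 -1.289  2.45   1.995  1.051 -0.347]
[ 0.686  1.308 -1.096  2.242  2.334  1.221 -0.3  ]
this script no longer has the robot
Exception ignored in: <_io.TextIOWrapper mode='rw' encoding='UTF-8'>
Traceback (most recent call last):
BrokenPipeError: [Errno 32] Broken pipe
this script no longer has the robot
Exception ignored in: <_io.TextIOWrapper mode='rw' encoding='UTF-8'>
Traceback (most recent call last):
BrokenPipeError: [Errno 32] Broken pipe
```

The plan is feasible in the model: final orientation error 0.09 rad, and TCP above 0.45 m throughout. I'll run phase 1 and compare against the model.

```bash

python3 -m handwheel '[[0.15,[0.02,-0.015,0.029],0.022],[0.15,[0.02,-0.015,0.029],0.022],[0.15,[0.02,-0.015,0.029],0.022],[0.15,[0.02,-0.015,0.029],0.022],[0.15,[0.02,-0.015,0.029],0.022],[0.15,[0.02,-0.015,0.029],0.022],[0.15,[0.02,-0.015,0.029],0.022],[0.15,[0.02,-0.015,0.029],0.022],[0.15,[0.02,-0.015,0.029],0.022],[0.15,[0.02,-0.015,0.029],0.022],[0.15,[0.02,-0.015,0.029],0.022],[0.15,[0.02,-0.015,0.029],0.022]]'; python3 w.py
cat > replan.py <<'E'
from plan import *
import time
np.set_printoptions(precision=3,suppress=True)
def go(m,rem,sec,s=.3):
    q0=np.array(get_obs()["qpos"]);rng=np.random.default_rng(1);m=np.array(m,float);m0=m.copy()
    sd=np.ones_like(m)*np.array([.025,.025,.025,.08])*s;lim=np.array([.023,.023,.04,.12]);best=None;t0=time.time()
    while time.time()-t0<sec:
        U=np.clip(m+sd*rng.normal(size=(150,)+m.shape),-lim,lim);U[0]=m0;c=roll(q0,U,rem)
        if best is None:print("unchanged plan:",c[0][0],c[1][0],c[2][0],c[3][0])
        i=np.argsort(c[0])
        if best is None or c[0][i[0]]<best[0]:best=[x[i[0]] for x in(c[0],c[1],c[2],c[3],U,c[4],c[5],c[6])]
        el=U[i[:15]];m=.3*m+.7*el.mean(0);sd=.3*sd+.7*el.std(0)+.0003
    print(*best,sep="\n")
E
python3 - <<'E'
from replan import *
go([[-0.021,-0.023,0.023,0.116],[0.008,-0.023,-0.04,0.117],[-0.017,-0.008,0.036,-0.12]],12,60)
E
```

```text
t: 23.33
tcp_pos: [0.4115, 0.0365, 0.8889]
orientation: [0.29, -0.537, 0.779, -0.145]
contact_force: [-0.2, 1.2, -1.2]
opening: 0.0728
grasp_force: 0.0
q [-0.255  0.283  0.413  0.185 -0.29   2.024  2.664] tcp [0.411 0.037 0.889] z [ 0.607  0.084 -0.79 ] tilt 37.81349105630047 lean az 0.1377726214266244 closing az 1.1009262815134384 ydown -0.5373412030807233 flip 1
fk err 0.0009174725348659665
unchanged plan: 2.165080230337062 0.13307178489194804 0.40640168908902274 0.0
0.09377574873678034
0.08852341798319326
0.0010504661507174157
0.0
[[-0.02  -0.022  0.011  0.096]
 [ 0.014 -0.023 -0.034  0.12 ]
 [-0.02  -0.004  0.035 -0.12 ]]
[ 1.322  0.099 -1.57   0.456 -0.258  2.024  1.927]
[ 0.812  0.84  -1.288  2.45   1.991  1.035 -0.347]
[ 0.682  1.307 -1.088  2.247  2.346  1.226 -0.312]
```

```bash

python3 -m handwheel '[[0.15,[-0.02,-0.022,0.011],0.096],[0.15,[-0.02,-0.022,0.011],0.096],[0.15,[-0.02,-0.022,0.011],0.096],[0.15,[-0.02,-0.022,0.011],0.096],[0.15,[-0.02,-0.022,0.011],0.096],[0.15,[-0.02,-0.022,0.011],0.096],[0.15,[-0.02,-0.022,0.011],0.096],[0.15,[-0.02,-0.022,0.011],0.096],[0.15,[-0.02,-0.022,0.011],0.096],[0.15,[-0.02,-0.022,0.011],0.096],[0.15,[-0.02,-0.022,0.011],0.096],[0.15,[-0.02,-0.022,0.011],0.096]]'; python3 w.py
python3 - <<'E'
from replan import *
go([[0.014,-0.023,-0.034,0.12],[-0.02,-0.004,0.035,-0.12]],12,40)
E
```

```text
t: 24.33
tcp_pos: [0.3534, -0.0439, 0.8756]
orientation: [0.309, -0.654, 0.687, -0.068]
contact_force: [0.9, 1.1, -1.2]
opening: 0.0725
grasp_force: 0.0
q [ 0.842  0.253 -1.347  0.398  0.188  2.024  2.818] tcp [ 0.353 -0.044  0.876] z [ 0.514  0.311 -0.799] tilt 36.941897410695184 lean az 0.5438042469519178 closing az 1.4144402780594294 ydown -0.4985083613950415 flip 1
fk err 0.0008527692415606913
unchanged plan: 0.5374420508749976 0.40718075802657017 0.026052258569685495 0.0
0.09209798225041536
0.08767488870371137
0.0008846187093407987
0.0
[[ 0.012 -0.023 -0.034  0.119]
 [-0.016 -0.009  0.031 -0.118]]
[ 1.376  0.163 -1.57   0.463 -0.181  2.024  1.998]
[ 0.826  0.937 -1.384  2.45   1.955  1.151 -0.302]
[ 0.714  1.351 -1.178  2.239  2.301  1.277 -0.229]
```

```bash

python3 -m handwheel '[[0.15,[0.012,-0.023,-0.034],0.119],[0.15,[0.012,-0.023,-0.034],0.119],[0.15,[0.012,-0.023,-0.034],0.119],[0.15,[0.012,-0.023,-0.034],0.119],[0.15,[0.012,-0.023,-0.034],0.119],[0.15,[0.012,-0.023,-0.034],0.119],[0.15,[0.012,-0.023,-0.034],0.119],[0.15,[0.012,-0.023,-0.034],0.119],[0.15,[0.012,-0.023,-0.034],0.119],[0.15,[0.012,-0.023,-0.034],0.119],[0.15,[0.012,-0.023,-0.034],0.119],[0.15,[0.012,-0.023,-0.034],0.119]]'; python3 w.py
python3 - <<'E'
from replan import *
go([[-0.016,-0.009,0.031,-0.118],[-0.016,-0.009,0.031,-0.118]],6,40)
E
```

```text
t: 25.33
tcp_pos: [0.4853, 0.0489, 0.6133]
orientation: [-0.148, 0.815, -0.471, -0.302]
contact_force: [0.7, 0.5, 0.1]
opening: 0.0728
grasp_force: 0.0
q [ 0.484  0.809 -1.571  0.798  0.196  2.024  2.821] tcp [0.485 0.049 0.613] z [-0.353  0.527 -0.773] tilt 39.35046714441479 lean az 2.1618020790003274 closing az -1.0322048904278984 ydown -0.042918513907156675 flip 0
fk err 0.0008490847740236368
unchanged plan: 0.5164566130270618 0.41474974202632736 0.020341374200146894 0.0
0.07581395026485692
0.07217824246914371
0.0007271415591426423
0.0
[[-0.011  0.017 -0.004 -0.118]
 [-0.017  0.017 -0.01  -0.12 ]]
[ 0.871 -0.004 -1.549  1.997 -0.128  0.463  1.682]
[ 0.897  1.092 -1.57   2.45   1.9    1.259 -0.231]
[ 0.804  1.449 -1.359  2.216  2.233  1.305 -0.084]
```

The tool is in the right orientation class now (roll about 0.04, tilt 39°). What remains is the turn back and the descent.

```bash

python3 -m handwheel '[[0.15,[-0.011,0.017,-0.004],-0.118],[0.15,[-0.011,0.017,-0.004],-0.118],[0.15,[-0.011,0.017,-0.004],-0.118],[0.15,[-0.011,0.017,-0.004],-0.118],[0.15,[-0.011,0.017,-0.004],-0.118],[0.15,[-0.011,0.017,-0.004],-0.118],[0.15,[-0.017,0.017,-0.01],-0.12],[0.15,[-0.017,0.017,-0.01],-0.12],[0.15,[-0.017,0.017,-0.01],-0.12],[0.15,[-0.017,0.017,-0.01],-0.12],[0.15,[-0.017,0.017,-0.01],-0.12],[0.15,[-0.017,0.017,-0.01],-0.12]]'; python3 w.py
cat > sv.py <<'E'
from plan import *
np.set_printoptions(precision=4,suppress=True)
q=np.array(get_obs()["qpos"])[None];z=Rg[:,2]
for nm,pt,n in [("mid",GP-z*.0539+np.array([-.10,.01,.30]),16),("pre",GP-z*.23,16),("grasp",GP-z*.0539,14)]:
    for k in range(0,n,4):
        q=servo(q,pt,4);_,p,r,_x=jac(q);y=r[0,:,1]
        print(nm,k+4,"p",p[0],"z",r[0,:,2],"az",np.arctan2(-y[0],y[1]),"q",q[0])
E
python3 sv.py
```

```text
t: 26.33
tcp_pos: [0.3249, 0.2451, 0.5335]
orientation: [0.303, -0.334, 0.882, 0.136]
contact_force: [-0.8, 0.9, 0.4]
opening: 0.0722
grasp_force: 0.0
q [ 0.735  0.033 -1.444  1.976 -0.048  0.487  1.632] tcp [0.325 0.245 0.533] z [ 0.444  0.443 -0.779] tilt 38.83900447035794 lean az 0.7842179465598151 closing az 0.7373373249728518 ydown 0.03770490650275807 flip 1
fk err 0.0016694970010484589
mid 4 p [0.3902 0.1714 0.468 ] z [ 0.5444  0.3174 -0.7765] az 0.48978063247170883 q [ 0.2992  0.1426 -0.8987  2.1354  0.5147  0.2631  1.0409]
mid 8 p [0.4167 0.116  0.4317] z [ 0.6     0.2075 -0.7726] az 0.3031479634243275 q [-0.1081  0.1664 -0.299   2.2337  0.9409  0.1019  0.5705]
mid 12 p [0.4309 0.0422 0.4146] z [ 0.6225  0.054  -0.7808] az 0.05714236283487388 q [-0.4378  0.2002  0.2864  2.2765  1.0759  0.      0.3673]
mid 16 p [ 0.436  -0.0342  0.4074] z [ 0.6123 -0.0294 -0.7901] az -0.07638462947689127 q [-0.1152  0.2162  0.1302  2.2678  1.0864  0.      0.403 ]
pre 4 p [ 0.4391 -0.0877  0.3721] z [ 0.5559 -0.0229 -0.8309] az -0.07837526931628458 q [ 0.2885  0.3054 -0.1764  2.2527  1.0932  0.
[... 344 characters left out ...]
.3601  0.0298 -0.9324] az -0.07920120962411048 q [ 0.3589  0.5572 -0.1977  2.2377  0.8902  0.      0.799 ]
grasp 4 p [ 0.5306 -0.1177  0.1669] z [ 0.3212  0.0407 -0.9461] az -0.07917053278738484 q [ 0.2868  0.8252 -0.144   2.0086  0.8293  0.      0.8565]
grasp 8 p [ 0.5468 -0.1178  0.1169] z [ 0.2835  0.0514 -0.9576] az -0.07958577205584023 q [ 0.2754  0.9346 -0.1361  1.9399  0.7701  0.      0.9193]
grasp 12 p [ 0.5445 -0.1157  0.1021] z [ 0.2628  0.0572 -0.9631] az -0.07978884740252763 q [ 0.2721  0.9627 -0.135   1.9338  0.7348  0.      0.9542]
grasp 16 p [ 0.541  -0.1142  0.0968] z [ 0.2512  0.0605 -0.966 ] az -0.07988750274264012 q [ 0.271   0.9714 -0.1349  1.9375  0.7142  0.      0.9741]
```

```bash
sed -i 's/.45-p\[:,2\]/.38-p[:,2]/' plan.py
python3 - <<'E'
from replan import *
go(np.zeros((3,4)),8,120,1.)
E
```

```text
unchanged plan: 0.4880717926018753 0.43503167255497005 0.010608024009381049 0.0
0.003995129798392458
1.4817882852758326e-05
0.0007960623831079401
0.0
[[ 0.018  0.017  0.006 -0.018]
 [ 0.018  0.023  0.029 -0.052]
 [ 0.008  0.013  0.016 -0.022]]
[-0.906  0.748 -0.514  0.     0.912  1.68   1.115]
[ 0.859  1.092 -1.57   2.45   1.959  1.315 -0.264]
[ 0.795  1.472 -1.348  2.26   2.333  1.371 -0.127]
```

```bash
sed -i 's/pen+=/pen+=np.maximum(0,p[:,1]-.3)+/; s/B=len(U);q=np.repeat(q0\[None\],B,0);/B=len(U);q=np.repeat(q0[None],B,0)+NZ;/; s/^def roll/NZ=0\ndef roll/' plan.py
python3 - <<'E'
import replan,plan
from replan import *
o=plan.roll
def rr(q0,U,L):
    plan.NZ=np.array([.02,-.01,.02,.01,-.02,.01,.02]);a=o(q0,U,L);plan.NZ=-plan.NZ;b=o(q0,U,L)
    return ((a[0]+b[0])/2,np.maximum(a[1],b[1]),np.maximum(a[2],b[2]),a[3]+b[3],a[4],a[5],a[6])
replan.roll=rr
go(np.zeros((3,4)),8,200,1.)
E
```

```text
unchanged plan: 0.4883141542748797 0.436742310832605 0.011486767858963413 0.0
0.006270272896457523
0.0036348396142373983
0.0007574194544621457
0.0
[[ 0.019 -0.023 -0.038 -0.085]
 [ 0.022  0.02   0.04  -0.113]
 [ 0.003 -0.002 -0.003 -0.092]]
[-0.637  0.652 -0.271  0.653  0.925  1.896  0.075]
[ 0.89   1.107 -1.57   2.45   1.971  1.306 -0.236]
[ 0.796  1.475 -1.354  2.259  2.33   1.375 -0.121]
```

```bash

python3 -m handwheel '[[0.15,[0.019,-0.023,-0.038],-0.085],[0.15,[0.019,-0.023,-0.038],-0.085],[0.15,[0.019,-0.023,-0.038],-0.085],[0.15,[0.019,-0.023,-0.038],-0.085],[0.15,[0.019,-0.023,-0.038],-0.085],[0.15,[0.019,-0.023,-0.038],-0.085],[0.15,[0.019,-0.023,-0.038],-0.085],[0.15,[0.019,-0.023,-0.038],-0.085]]'; python3 w.py
python3 -m handwheel '[[0.15,[0.022,0.02,0.04],-0.113],[0.15,[0.022,0.02,0.04],-0.113],[0.15,[0.022,0.02,0.04],-0.113],[0.15,[0.022,0.02,0.04],-0.113],[0.15,[0.022,0.02,0.04],-0.113],[0.15,[0.022,0.02,0.04],-0.113],[0.15,[0.022,0.02,0.04],-0.113],[0.15,[0.022,0.02,0.04],-0.113]]'; python3 w.py
python3 -m handwheel '[[0.15,[0.003,-0.002,-0.003],-0.092],[0.15,[0.003,-0.002,-0.003],-0.092],[0.15,[0.003,-0.002,-0.003],-0.092],[0.15,[0.003,-0.002,-0.003],-0.092],[0.15,[0.003,-0.002,-0.003],-0.092],[0.15,[0.003,-0.002,-0.003],-0.092],[0.15,[0.003,-0.002,-0.003],-0.092],[0.15,[0.003,-0.002,-0.003],-0.092]]'; python3 w.py; python3 sv.py
```

```text
t: 27.0
tcp_pos: [0.395, 0.1695, 0.4401]
orientation: [0.334, -0.199, 0.918, 0.081]
contact_force: [0.3, -0.5, 0.2]
opening: 0.0727
grasp_force: 0.0
q [-0.095  0.157 -0.483  2.221  1.046  0.155  0.46 ] tcp [0.395 0.17  0.44 ] z [ 0.581  0.281 -0.764] tilt 40.20146391093181 lean az 0.4511537913086158 closing az 0.4328477558645524 ydown 0.015467886338561165 flip 1
fk err 0.0016890745862733203
t: 27.67
tcp_pos: [0.5158, 0.2726, 0.6489]
orientation: [0.347, 0.121, 0.929, -0.04]
contact_force: [2.2, -0.1, 0.6]
opening: 0.0728
grasp_force: 0.0
q [-0.487  0.4   -0.539  1.085  0.868  1.444  0.35 ] tcp [0.516 0.273 0.649] z [ 0.634 -0.159 -0.757] tilt 40.84082201409842 lean az -0.24621309614396428 closing az -0.25648308481117216 ydown 0.008877087396245473 flip 1
fk err 0.0019546019314357066
t: 28.33
tcp_pos: [0.5399, 0.2559, 0.6235]
orientation: [0.308, 0.447, 0.824, -0.163]
contact_force: [-0.2, -1.3, -0.2]
opening: 0.0725
grasp_force: 0.0
q [-0.664  0.652 -0.307  0.66   0.938  1.956 -0.029] tcp [0.54  0.256 0.623] z [ 0.361 -0.544 -0.757] tilt 40.76443111627006 lean az -0.9849897660134525 c
[... 1146 characters left out ...]
0.6161 -0.0288 -0.7872] az -0.07898653853776219 q [ 0.9038  1.1049 -1.57    2.45    1.9614  1.2742 -0.2395]
grasp 4 p [ 0.5195 -0.1123  0.1316] z [ 0.616  -0.0295 -0.7872] az -0.08000000002874288 q [ 0.8199  1.385  -1.4045  2.3039  2.2259  1.3415 -0.1504]
grasp 8 p [ 0.5321 -0.1121  0.0997] z [ 0.616  -0.0295 -0.7872] az -0.08000000000101587 q [ 0.8098  1.4552 -1.3654  2.2588  2.295   1.3392 -0.1227]
grasp 12 p [ 0.5346 -0.112   0.0934] z [ 0.616  -0.0295 -0.7872] az -0.08000000000008466 q [ 0.8081  1.4685 -1.3579  2.2489  2.3081  1.3373 -0.1169]
grasp 16 p [ 0.5351 -0.112   0.0922] z [ 0.616  -0.0295 -0.7872] az -0.0800000000000127 q [ 0.8078  1.4711 -1.3565  2.2469  2.3107  1.3368 -0.1157]
```

The model now reaches the grasp pose with the lean intact, so I'll follow its steps.

```bash

python3 -m handwheel '[[0.15,[-0.0095,-0.013,-0.0115],0.045],[0.15,[-0.0095,-0.013,-0.0115],0.045],[0.15,[-0.0095,-0.013,-0.0115],0.045],[0.15,[-0.0095,-0.013,-0.0115],0.045],[0.15,[-0.010,-0.021,-0.021],0.071],[0.15,[-0.010,-0.021,-0.021],0.071],[0.15,[-0.010,-0.021,-0.021],0.071],[0.15,[-0.010,-0.021,-0.021],0.071]]'; python3 w.py; python3 sv.py
```

```text
t: 29.0
tcp_pos: [0.4649, 0.1251, 0.4986]
orientation: [0.338, 0.252, 0.902, -0.09]
contact_force: [2.4, 0.7, 0.9]
opening: 0.073
grasp_force: 0.0
q [-0.309  0.277 -0.45   1.805  0.95   1.067 -0.184] tcp [0.465 0.125 0.499] z [ 0.564 -0.332 -0.756] tilt 40.90453743142532 lean az -0.5324098620040913 closing az -0.5417299089577067 ydown 0.00807418981860869 flip 1
fk err 0.0019710238316934525
mid 4 p [0.4467 0.0215 0.4229] z [ 0.6519 -0.1273 -0.7475] az -0.20242064605910892 q [-0.0074  0.2188 -0.3546  2.2345  1.494   0.4137 -0.3063]
mid 8 p [ 0.4438 -0.0458  0.4064] z [ 0.6757 -0.0512 -0.7354] az -0.08441055172822237 q [ 0.3868  0.2521 -0.5023  2.3053  2.1402  0.2485 -0.6444]
mid 12 p [ 0.4369 -0.0907  0.3948] z [ 0.6759 -0.0482 -0.7354] az -0.08000000106893834 q [ 0.6444  0.2986 -0.6535  2.3238  2.3691  0.2469 -0.7455]
mid 16 p [ 0.4355 -0.0998  0.3925] z [ 0.6759 -0.0482 -0.7354] az -0.08000000014220812 q [ 0.6905  0.3097 -0.679   2.3253  2.4031  0.2472 -0.7542]
pre 4 p [ 0.4482 -0.1082  0.3012] z [ 0.6658 -0.0428 -0.7449] az -0.07732532286458227 q [ 0.8424  0.7057 -1.1447  2.45    2.
[... 355 characters left out ...]
.6005 -0.0248 -0.7993] az -0.07914809952326131 q [ 0.9044  1.1012 -1.57    2.45    1.9397  1.2641 -0.2364]
grasp 4 p [ 0.5187 -0.1121  0.1308] z [ 0.6004 -0.0253 -0.7993] az -0.08000000002688187 q [ 0.8212  1.3793 -1.4048  2.2933  2.1999  1.3257 -0.1393]
grasp 8 p [ 0.5319 -0.112   0.0996] z [ 0.6004 -0.0253 -0.7993] az -0.08000000000097066 q [ 0.8107  1.4477 -1.3667  2.2467  2.2665  1.3222 -0.1111]
grasp 12 p [ 0.5345 -0.112   0.0934] z [ 0.6004 -0.0253 -0.7993] az -0.08000000000008357 q [ 0.8089  1.4607 -1.3594  2.2366  2.279   1.3201 -0.1051]
grasp 16 p [ 0.5351 -0.112   0.0922] z [ 0.6004 -0.0253 -0.7993] az -0.08000000000001276 q [ 0.8085  1.4633 -1.358   2.2345  2.2815  1.3197 -0.1039]
```

```bash

python3 -m handwheel '[[0.15,[-0.0045,-0.026,-0.019],0.085],[0.15,[-0.0045,-0.026,-0.019],0.085],[0.15,[-0.0045,-0.026,-0.019],0.085],[0.15,[-0.0045,-0.026,-0.019],0.085],[0.15,[-0.0007,-0.017,-0.004],0.03],[0.15,[-0.0007,-0.017,-0.004],0.03],[0.15,[-0.0007,-0.017,-0.004],0.03],[0.15,[-0.0007,-0.017,-0.004],0.03],[0.15,[0,0,0],0]]'; python3 w.py; python3 sv.py
```

```text
t: 29.75
tcp_pos: [0.4474, -0.0455, 0.4113]
orientation: [0.353, 0.049, 0.934, -0.017]
contact_force: [-0.0, -0.2, -1.0]
opening: 0.0729
grasp_force: 0.0
q [ 0.267  0.237 -0.358  2.264  1.918  0.193 -0.44 ] tcp [ 0.447 -0.046  0.411] z [ 0.658 -0.066 -0.75 ] tilt 41.370075330835384 lean az -0.09936493737766516 closing az -0.10334901185918557 ydown 0.003508706820370338 flip 1
fk err 0.0016621729092404225
mid 4 p [ 0.4385 -0.0887  0.3965] z [ 0.6586 -0.0508 -0.7508] az -0.08000000926149778 q [ 0.5989  0.2871 -0.6018  2.2999  2.2402  0.2053 -0.6218]
mid 8 p [ 0.4358 -0.0994  0.3928] z [ 0.6586 -0.0508 -0.7508] az -0.08000000078259481 q [ 0.6637  0.3019 -0.6464  2.3065  2.2884  0.2125 -0.641 ]
mid 12 p [ 0.4353 -0.1015  0.3921] z [ 0.6586 -0.0508 -0.7508] az -0.08000000013343404 q [ 0.676   0.3049 -0.6546  2.3077  2.2972  0.2138 -0.644 ]
mid 16 p [ 0.4352 -0.1019  0.3919] z [ 0.6586 -0.0508 -0.7508] az -0.08000000002561988 q [ 0.6784  0.3055 -0.6562  2.308   2.299   0.2141 -0.6446]
pre 4 p [ 0.4453 -0.1079  0.2973] z [ 0.6502 -0.0463 -0.7583] az -0.07767978716961964 q [ 0.8328  0.7034 -1
[... 372 characters left out ...]
.5888 -0.0299 -0.8077] az -0.07925372457305986 q [ 0.8984  1.097  -1.57    2.45    1.921   1.2673 -0.233 ]
grasp 4 p [ 0.5182 -0.1119  0.1304] z [ 0.5888 -0.0304 -0.8077] az -0.08000000002557685 q [ 0.8169  1.3743 -1.4043  2.2869  2.1803  1.3253 -0.1307]
grasp 8 p [ 0.5318 -0.112   0.0995] z [ 0.5888 -0.0304 -0.8077] az -0.08000000000093875 q [ 0.8063  1.4418 -1.3664  2.2394  2.2459  1.3211 -0.1019]
grasp 12 p [ 0.5345 -0.112   0.0934] z [ 0.5888 -0.0304 -0.8077] az -0.08000000000008313 q [ 0.8045  1.4546 -1.3592  2.2291  2.2583  1.3189 -0.0959]
grasp 16 p [ 0.5351 -0.112   0.0922] z [ 0.5888 -0.0304 -0.8077] az -0.08000000000001264 q [ 0.8042  1.4571 -1.3578  2.227   2.2607  1.3184 -0.0947]
```

```bash

python3 -m handwheel '[[0.15,[0,-0.013,-0.01],0.006],[0.15,[0,-0.013,-0.01],0.006],[0.15,[0,-0.013,-0.01],0.006],[0.15,[0.001,-0.013,-0.015],0.006],[0.15,[0.003,-0.004,-0.02],0],[0.15,[0.003,-0.003,-0.02],0],[0.15,[0.003,-0.002,-0.02],0],[0.15,[0.003,-0.001,-0.02],0],[0.15,[0.003,0,-0.02],0],[0.15,[0.003,0,-0.02],0],[0.15,[0,0,0],0]]'; python3 w.py
```

```text
t: 30.67
tcp_pos: [0.4704, -0.1046, 0.2443]
orientation: [0.349, 0.038, 0.936, -0.01]
contact_force: [-0.8, 0.9, -0.2]
opening: 0.0728
grasp_force: 0.0
q [ 0.669  0.81  -0.905  2.449  2.432  0.865 -0.726] tcp [ 0.47  -0.105  0.244] z [ 0.652 -0.046 -0.757] tilt 40.82421566041768 lean az -0.06981929953523579 closing az -0.07882863280724497 ydown 0.0077829540447162116 flip 1
fk err 0.0016118749157710277
```

```bash

python3 -m handwheel '[[0.15,[0.005,-0.0008,-0.015],0],[0.15,[0.006,-0.0008,-0.015],0],[0.15,[0.006,-0.0008,-0.015],0],[0.15,[0.006,-0.0008,-0.015],0],[0.15,[0.006,-0.0008,-0.015],0],[0.15,[0.007,-0.0008,-0.015],0],[0.15,[0.007,-0.0008,-0.015],0],[0.15,[0.007,-0.0008,-0.012],0],[0.15,[0,0,0],0],[0.15,[0,0,0],0]]'; python3 w.py
```

```text
t: 31.5
tcp_pos: [0.5203, -0.1107, 0.132]
orientation: [0.351, 0.035, 0.936, -0.012]
contact_force: [0.2, 0.9, 0.5]
opening: 0.0725
grasp_force: 0.0
q [ 0.613  1.121 -0.823  2.34   2.599  1.043 -0.697] tcp [ 0.52  -0.111  0.132] z [ 0.657 -0.046 -0.753] tilt 41.1652626176479 lean az -0.0704972989332636 closing az -0.07416231181459447 ydown 0.0032045297320184817 flip 1
fk err 0.0014172912149287287
```

```bash

python3 -m handwheel '[[0.15,[0.003,-0.0003,-0.009],0],[0.15,[0.003,-0.0003,-0.009],0],[0.15,[0.003,-0.0003,-0.009],0],[0.15,[0.002,-0.0003,-0.007],0],[0.15,[0,0,0],0],[0.15,[0,0,0],0]]'
python3 - <<'E'
from h import *
cv2.imwrite('pics/s8.png',cv2.resize(snapshot('scene')['img'][150:270,250:410,::-1],None,fx=5,fy=5,interpolation=2))
E
```

```text
t: 32.0
tcp_pos: [0.5311, -0.1112, 0.0962]
orientation: [0.351, 0.034, 0.936, -0.011]
contact_force: [-0.2, 0.7, -0.4]
opening: 0.0728
grasp_force: 0.0
```

View pics/s8.png

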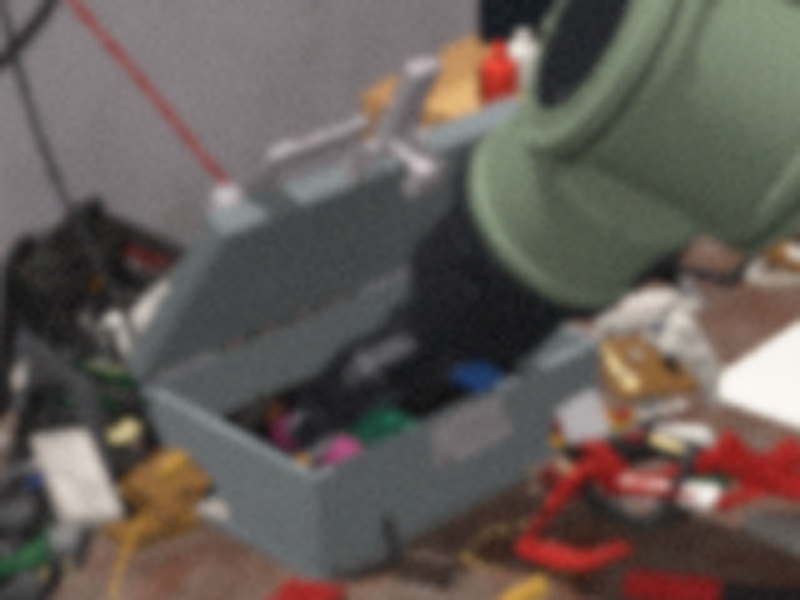

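The gripper is inside, leaning under the lid, with its fingers straddling the pack (pink at (340,450), green at (385,425)). I'll lower it in small steps until it touches the floor.

```bash

python3 -m handwheel '[[0.15,[0.0005,0,-0.0025],0],[0.15,[0.0005,0,-0.0025],0],[0.15,[0.0005,0,-0.0025],0],[0.15,[0,0,0],0]]'
python3 -m handwheel '[[0.15,[0,0,-0.002],0],[0.15,[0,0,-0.002],0],[0.15,[0,0,0],0]]'
```

```text
t: 32.38
tcp_pos: [0.5328, -0.1114, 0.0888]
orientation: [0.351, 0.034, 0.936, -0.011]
contact_force: [0.5, 0.2, 0.5]
opening: 0.0729
grasp_force: 0.0
t: 32.63
tcp_pos: [0.5326, -0.1114, 0.0848]
orientation: [0.351, 0.034, 0.936, -0.011]
contact_force: [0.4, 0.4, -0.2]
opening: 0.0727
grasp_force: 0.0
```

```bash

python3 -m handwheel '[[0.25,[0,0,0],0],[0.32,[0,0,0],0],[0.36,[0,0,0],0],[0.4,[0,0,0],0],[0.45,[0,0,0],0],[0.45,[0,0,0],0],[0.45,[0,0,0],0]]'
```

```text
t: 33.22
tcp_pos: [0.5323, -0.1114, 0.0857]
orientation: [0.351, 0.034, 0.936, -0.011]
contact_force: [-12.8, -0.4, 15.4]
opening: 0.0522
grasp_force: 59.2
```

```bash

python3 -m handwheel '[[0.5,[-0.001,0,0.004],0],[0.5,[-0.002,0,0.006],0],[0.5,[-0.004,0,0.01],0],[0.5,[-0.005,0.0005,0.012],0],[0.5,[-0.006,0.0005,0.014],0],[0.5,[-0.006,0.0005,0.014],0],[0.5,[0,0,0],0]]'; python3 w.py
```

```text
t: 33.8
tcp_pos: [0.5081, -0.1097, 0.1478]
orientation: [0.352, 0.033, 0.935, -0.011]
contact_force: [0.4, 1.2, -2.3]
opening: 0.052
grasp_force: 69.0
q [ 0.62   1.086 -0.839  2.382  2.585  1.05  -0.709] tcp [ 0.508 -0.11   0.148] z [ 0.658 -0.045 -0.752] tilt 41.23110670018336 lean az -0.06821681975283066 closing az -0.07060994561272164 ydown 0.002097312793814733 flip 1
fk err 0.0014309785610306935
```

The pack is held and its underside is at about 88 mm. Before carrying it to the tile, I'll check reachability and joint margins in the model.

```bash
cat > pl2.py <<'E'
import plan
from plan import *
np.set_printoptions(precision=3,suppress=True)
o=get_obs();q0=np.array(o["qpos"])[None];off=np.array([.0407,-.0036])
for az in(-.07,-.35,-.6,-.85):
    plan.AZ=az;q=q0
    th=az+.0706;c,s=np.cos(th),np.sin(th);t=np.array([.42,-.371])-np.array([[c,-s],[s,c]])@off
    print("az",az,"tcp target",t)
    a0=-.0706
    for w,n in(((.46,-.115,.215),8),((*(np.array([.46,-.115])+t)/2,.215),12),((*t,.215),14),((*t,.066),14)):
        q=servo(q,np.array(w),n);_,p,r,_x=jac(q);y=r[0,:,1];print("  p",p[0],"z",r[0,:,2],"az",np.arctan2(-y[0],y[1]),"q",q[0])
E
python3 pl2.py
```

```text
az -0.07 tcp target [ 0.379 -0.367]
  p [ 0.473 -0.118  0.215] z [ 0.645 -0.041 -0.763] az -0.06958969483358185 q [ 0.823  1.039 -1.244  2.45   2.24   1.116 -0.42 ]
  p [ 0.42  -0.24   0.215] z [ 0.644 -0.04  -0.764] az -0.07000000000260663 q [ 1.218  1.042 -1.238  2.393  2.293  0.832 -0.109]
  p [ 0.379 -0.367  0.215] z [ 0.644 -0.04  -0.764] az -0.0700000000055378 q [ 1.466  0.983 -1.034  2.155  2.245  0.356  0.239]
  p [ 0.379 -0.367  0.067] z [ 0.644 -0.04  -0.764] az -0.06999999999986671 q [ 1.469  1.374 -1.047  2.162  2.517  0.639  0.247]
az -0.35 tcp target [ 0.382 -0.356]
  p [ 0.474 -0.117  0.215] z [ 0.605 -0.221 -0.765] az -0.3502803886601677 q [ 0.713  1.086 -1.344  2.45   2.043  1.427 -0.631]
  p [ 0.423 -0.236  0.215] z [ 0.597 -0.217 -0.773] az -0.3499525667747434 q [ 1.125  1.155 -1.479  2.45   2.078  1.313 -0.277]
  p [ 0.382 -0.356  0.215] z [ 0.597 -0.217 -0.773] az -0.3500000000007204 q [ 1.47   1.166 -1.435  2.271  2.068  0.988  0.144]
  p [ 0.382 -0.356  0.067] z [ 0.597 -0.217 -0.773] az -0.3499999999999595 q [ 1.435  1.519 -1.29   2.283  2.424  1.153  0.121]
a
[... 392 characters left out ...]
34  2.09   1.241 -0.217]
  p [ 0.387 -0.347  0.067] z [ 0.526 -0.363 -0.769] az -0.5999999999999813 q [ 1.295  1.501 -1.243  2.347  2.453  1.417 -0.252]
az -0.85 tcp target [ 0.394 -0.34 ]
  p [ 0.463 -0.115  0.213] z [ 0.433 -0.491 -0.756] az -0.8500000000041805 q [ 0.443  0.97  -1.054  2.374  1.803  1.445 -1.161]
  p [ 0.427 -0.226  0.215] z [ 0.433 -0.491 -0.756] az -0.8500000000001864 q [ 0.756  0.951 -1.035  2.435  2.     1.343 -1.014]
  p [ 0.394 -0.339  0.215] z [ 0.433 -0.491 -0.756] az -0.8500000000001211 q [ 1.085  0.943 -0.998  2.351  2.177  1.136 -0.756]
  p [ 0.394 -0.34   0.067] z [ 0.433 -0.491 -0.756] az -0.8499999999999607 q [ 1.033  1.33  -0.88   2.36   2.48   1.422 -0.868]
```

```bash

python3 -m handwheel '[[0.5,[-0.004,0,0.011],0],[0.5,[-0.004,0,0.011],0],[0.5,[-0.004,0,0.011],0],[0.5,[-0.004,0,0.011],0],[0.5,[-0.003,0,0.011],0],[0.5,[-0.003,0,0.011],0],[0.5,[-0.004,-0.008,0],0],[0.5,[-0.007,-0.012,0],0],[0.5,[-0.008,-0.016,0],0],[0.5,[-0.008,-0.016,0],0],[0.5,[-0.008,-0.016,0],0],[0.5,[-0.008,-0.016,0],0]]'; python3 w.py
python3 -m handwheel '[[0.5,[-0.007,-0.017,0],0],[0.5,[-0.007,-0.017,0],0],[0.5,[-0.007,-0.017,0],0],[0.5,[-0.006,-0.017,0],0],[0.5,[-0.006,-0.017,0],0],[0.5,[-0.006,-0.017,0],0],[0.5,[-0.006,-0.017,0],0],[0.5,[-0.006,-0.017,0],0],[0.5,[-0.005,-0.017,0],0],[0.5,[-0.003,-0.01,0],0],[0.5,[0,0,0],0]]'; python3 w.py
```

```text
t: 34.8
tcp_pos: [0.4429, -0.1952, 0.2105]
orientation: [0.351, 0.034, 0.936, -0.011]
contact_force: [-0.3, 0.3, -1.9]
opening: 0.0521
grasp_force: 68.9
q [ 0.93   0.912 -0.878  2.441  2.646  0.803 -0.612] tcp [ 0.443 -0.195  0.211] z [ 0.656 -0.045 -0.754] tilt 41.102601366258504 lean az -0.06866011482187437 closing az -0.07204853078760626 ydown 0.0029561559993337497 flip 1
fk err 0.001574556201477395
t: 35.72
tcp_pos: [0.3832, -0.3595, 0.2103]
orientation: [0.351, 0.036, 0.936, -0.012]
contact_force: [1.1, -0.0, -1.9]
opening: 0.0521
grasp_force: 68.9
q [ 1.353  0.912 -0.813  2.185  2.861  0.307 -0.41 ] tcp [ 0.383 -0.359  0.21 ] z [ 0.656 -0.048 -0.754] tilt 41.096500785652395 lean az -0.07331902939783858 closing az -0.07568819620509 ydown 0.002066494798734105 flip 1
fk err 0.0013049817573199118
```

```bash

python3 -m handwheel '[[0.5,[-0.001,-0.002,-0.012],0],[0.5,[-0.001,-0.002,-0.02],0],[0.5,[-0.001,-0.002,-0.025],0],[0.5,[-0.001,-0.0015,-0.025],0],[0.5,[0,0,-0.02],0],[0.5,[0,0,-0.015],0],[0.5,[0,0,-0.008],0],[0.5,[0,0,-0.005],0],[0.5,[0,0,-0.003],0],[0.5,[0,0,0],0],[0.5,[0,0,0],0]]'; python3 w.py
python3 - <<'E'
from h import *
t=snapshot('top');hsv=cv2.cvtColor(t['img'],cv2.COLOR_RGB2HSV);m=cv2.inRange(hsv,(70,80,30),(90,255,200))|cv2.inRange(hsv,(140,80,60),(170,255,255))
m[:, :410]=0;m[:260]=0;m[380:]=0;m[:,530:]=0
ys,xs=np.nonzero(m);print(len(xs), xs.min() if len(xs) else 0,xs.max() if len(xs) else 0,ys.min() if len(xs) else 0,ys.max() if len(xs) else 0)
if len(xs):print(onz(t,(xs.mean(),ys.mean()),.035),[onz(t,p,.035)[:2].round(3) for p in((xs.min(),ys.min()),(xs.max(),ys.max()))])
E
```

```text
t: 36.63
tcp_pos: [0.3809, -0.3644, 0.0788]
orientation: [0.351, 0.034, 0.936, -0.012]
contact_force: [0.1, -0.4, -1.9]
opening: 0.0521
grasp_force: 68.9
q [ 1.339  1.227 -0.761  2.184  2.989  0.548 -0.327] tcp [ 0.381 -0.364  0.079] z [ 0.657 -0.045 -0.753] tilt 41.15912846641834 lean az -0.06900319683524546 closing az -0.07152890964906751 ydown 0.002207906187562357 flip 1
fk err 0.0013601084118571305
525 454 478 298 329
[ 0.42602751 -0.37084761  0.035     ] [array([ 0.455, -0.341]), array([ 0.392, -0.399])]
```

The pack is over the tile centre to within about 5 mm. I'll lower it slowly.

```bash

python3 -m handwheel '[[0.5,[-0.001,0,-0.002],0],[0.5,[-0.001,0,-0.002],0],[0.5,[-0.001,0,-0.002],0],[0.5,[0,0,-0.002],0],[0.5,[0,0,-0.001],0],[0.5,[0,0,0],0]]'
python3 -m handwheel '[[0.5,[0,0,-0.001],0],[0.5,[0,0,-0.001],0],[0.5,[0,0,0],0]]'
```

```text
t: 37.18
tcp_pos: [0.3777, -0.3643, 0.0689]
orientation: [0.351, 0.034, 0.936, -0.011]
contact_force: [-0.1, 0.1, -1.9]
opening: 0.0522
grasp_force: 68.9
t: 37.43
tcp_pos: [0.3778, -0.3644, 0.0671]
orientation: [0.351, 0.034, 0.936, -0.011]
contact_force: [-0.1, 0.1, -1.8]
opening: 0.052
grasp_force: 68.9
```

```bash

python3 -m handwheel '[[0.5,[0,0,-0.001],0],[0.5,[0,0,0],0]]'
python3 -m handwheel '[[0.5,[0,0,-0.001],0],[0.5,[0,0,0],0]]'
```

```text
t: 37.6
tcp_pos: [0.378, -0.3643, 0.0663]
orientation: [0.351, 0.034, 0.936, -0.011]
contact_force: [0.1, 0.8, 3.5]
opening: 0.0519
grasp_force: 69.5
t: 37.77
tcp_pos: [0.3781, -0.3643, 0.0658]
orientation: [0.352, 0.034, 0.935, -0.011]
contact_force: [-2.3, -0.5, 11.6]
opening: 0.052
grasp_force: 70.4
```

```bash

python3 -m handwheel '[[0.42,[0,0,0],0],[0.37,[0,0,0],0],[0.34,[0,0,0],0],[0.25,[0,0,0],0],[0.15,[0,0,0],0],[0.1,[0,0,0],0],[0.1,[0,0,0],0]]'
python3 -m handwheel '[[0.1,[-0.004,0,0.006],0],[0.1,[-0.008,0,0.01],0],[0.1,[-0.01,0,0.016],0],[0.1,[-0.01,0,0.02],0],[0.1,[-0.01,0,0.025],0],[0.1,[-0.005,0,0.03],0],[0.1,[0,0,0.03],0],[0.1,[0,0,0.03],0],[0.1,[0,0,0],0],[0.1,[0,0,0],0]]'
python3 - <<'E'
from h import *
for n in('top','scene'):
    t=snapshot(n);hsv=cv2.cvtColor(t['img'],cv2.COLOR_RGB2HSV)
    m=cv2.inRange(hsv,(65,80,30),(92,255,200))|cv2.inRange(hsv,(140,80,60),(170,255,255))
    k=np.zeros_like(m);u=proj(t,[.42,-.371,.02]).astype(int);k[u[1]-35:u[1]+35,u[0]-35:u[0]+35]=1;m*=k
    ys,xs=np.nonzero(m);r=cv2.minAreaRect(np.c_[xs,ys].astype(np.float32)[:,None]);P=np.array([onz(t,p,.022) for p in cv2.boxPoints(r)])
    print(n,len(xs),P.mean(0),[round(np.linalg.norm(P[i]-P[i-1]),3) for i in range(4)])
    if n=='scene':
        a=t['img'];b=cv2.imread('pics/s3.png')
E
```

```text
t: 38.35
tcp_pos: [0.3777, -0.3644, 0.0651]
orientation: [0.351, 0.034, 0.936, -0.011]
contact_force: [0.0, 0.2, 0.4]
opening: 0.0766
grasp_force: 0.0
t: 39.18
tcp_pos: [0.33, -0.3646, 0.2339]
orientation: [0.351, 0.034, 0.936, -0.013]
contact_force: [-0.4, 0.3, -0.7]
opening: 0.0768
grasp_force: 0.0
top 602 [ 0.4191533  -0.36636461  0.022     ] [np.float64(0.052), np.float64(0.066), np.float64(0.053), np.float64(0.066)]
scene 232 [ 0.44246841 -0.44449488  0.022     ] [np.float64(0.08), np.float64(0.263), np.float64(0.098), np.float64(0.246)]
```

The top view puts the pack at (0.419, -0.366), measuring 52 × 66 mm. That is flat and about 5 mm from the tile centre. The robot is clear, so I'm handing in.

```bash
python3 -c "
from plant import *
print(finish_job())"
```

```text
the job is handed in; nothing more can be done
None
```

The job is handed in at about 39 s of the 72 s allowed, with no verdict returned: the cell pack measured flat about 5 mm from the tile's centre. The lid was open when last seen, before the pack was lifted out, and I did not re-measure the tape roll, torch, marker or memory stick.

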